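# Fetch the magenta paint pot from under a loaded lid

## Task

The magenta paint pot in the clear supply box is wanted at the painting place: clear the orange and blue pots off the box's lid onto the teal tray, swing the lid right back so that it stays open, take the magenta pot out and stand it in the white pot holder. Then lower the lid shut without letting it slam, and put the orange and the blue pot back on the lid, each where it stood at the start. Keep all pots upright, set them down rather than drop them, and leave the green pot in the box and the water cup with the yellow top where they are.

Things in the scene. Friction and masses are not known exactly. Their poses are not given: they have to be found in the camera images.
- orange_pot: Orange paint pot, standing on the lid of the supply box at the start. Closed screw-cap pot: upright cylinder 47 mm in diameter, 55 mm high, 50 to 110 g; every pot is alike but for colour. Origin at the centre of its underside, z up along its axis; round, so yaw means nothing.
- blue_pot: Blue paint pot, standing on the lid of the supply box at the start. Closed screw-cap pot: upright cylinder 47 mm in diameter, 55 mm high, 50 to 110 g; every pot is alike but for colour. Origin at the centre of its underside, z up along its axis; round, so yaw means nothing.
- magenta_pot: Magenta paint pot, the one wanted. It stands on the floor inside the supply box, seen through the clear lid, one of two there. Closed screw-cap pot: upright cylinder 47 mm in diameter, 55 mm high, 50 to 110 g; every pot is alike but for colour. Origin at the centre of its underside, z up along its axis; round, so yaw means nothing.
- green_pot: Green paint pot, the other one standing inside the supply box; it stays there. Closed screw-cap pot: upright cylinder 47 mm in diameter, 55 mm high, 50 to 110 g; every pot is alike but for colour. Origin at the centre of its underside, z up along its axis; round, so yaw means nothing.
- tray: Teal tray, the side area for the cleared pots, fixed: outside 200 (its x) x 110 mm (its y), rim 16 mm high, walls and floor 4 mm. Origin: centre of underside; inner floor 4 mm above. The pots fit side by side along its x, e.g. 50 mm either side of centre.
- pot_holder: White round pot holder, fixed, empty at the start: a disc 108 mm across and 4 mm thick with a raised ring, inner diameter 66 mm, outer 74 mm, its top 21 mm above the table; the floor inside is dark grey, 4 mm above the table. Origin: centre of underside. A pot stands loosely inside the ring on this floor.
- supply_box: Clear box, teal edging, fixed: outside 260 (its x) x 200 (its y) x 90 mm, walls and floor 4 mm. Origin: centre of underside. Clear hinged lid 4 mm thick, its top 94 mm above the table when closed. Hinge line along box x at y +100, z +92 mm; pull handle out at the -y side; open lid stands up at +y. Pots inside: a row along box x, about 25 mm off centre to -y; pots on the lid nearer the hinge.
- water_cup: Water cup with a yellow non-spill top, loose, to be left alone: round, 86 mm across at the top, 97 mm high. Origin at the centre of its underside. Other bystanders on the table stand clear of the work: nearer the robot than x = 0.40 m and under 15 mm high, or beyond x = 0.72 m or y = +-0.5 m.
- lid (a joint): Opening angle of the box's lid, rad: 0 closed, grows as the handle side goes up and over towards the box's +y; stop at 1.83, past upright, where it leans back and stays by its weight. Let go below about 1.6 it falls shut. Lid 0.22 kg, hinge almost free; lifting it by the handle takes 1 to 1.5 N.
- lid_bar (a point): Middle of the bar of the lid's teal D-shaped handle: round bar 10 mm thick, 90 mm long, parallel to box x, in the lid's plane, 40 mm out from its free edge (gap open between the two end arms). At opening a it lies in the box frame at x 0, y 100 - 240 cos a, z 92 + 240 sin a (mm). Pinched from above, it turns easily between the fingers as the lid swings. Site x: along the bar.

How it is judged:
By the outcome, as a careful person would: the job done as asked, in the order asked, and still so for the second after the job is handed in, with the robot touching nothing.
It also fails if it takes over 152 s, if anything falls off the work surface, if the arm or the gripper's body presses on something with over 40 N, if the wrist force passes 120 N, or if a joint passes its speed limit or range.

## Robot

A 7-joint arm with a two-finger parallel gripper is mounted at the origin on the work surface. World frame = base frame: x ahead of the robot, y to its left, z up, the work surface at z = 0. Lengths are in m, angles in rad, forces in N, time in s.
With the tool pointing down it reaches from about 0.35 to 0.9 m from the base axis. Payload 8.1 kg.
Tool frame: the origin (TCP) lies midway between the tips of the shut fingers; the grasp point (between the pads) lies 19 mm behind it; z points along the fingers, y is the line along which they close (so a half turn about z gives the same grasp; the last joint's range is limited). The gripper opens to 92 mm and grips with 3 to 60 N. Pads are 19 mm wide; open, the fingers measure 130 mm over their backs; the gripper's body (75 mm by 190 mm) begins 47 mm behind the grasp point.
Start: joints at [1.224, 0.434, 0.025, 1.573, -0.012, 1.134, -0.075], TCP at [0.151, -0.607, 0.227] pointing down, gripper open.
Joint ranges: [-2.62, 2.62], [-0.44, 2.09], [-1.27, 1.32], [0.08, 2.57], [-1.32, 4.46], [0.12, 2], [-2.74, 2.74]. Speed limits (rad/s): [2.22, 2.22, 3.01, 3.01, 3.14, 3.14, 3.14].

## Interface

Orientations are given as a rotation vector (axis times angle).
In Python, from cell import arm gives the robot as it stands.
- The arm moves only by the tool carry_out, never from a script. Its arguments are lists of equal length, an entry for each row: "claw": the finger opening in cm, from 0 to 9.18; "delta_pos": the shift along the tool's x, y, z in cm, a list of three; "angular": the turn, a rotation vector about the tool's x, y, z in rad, a list of three. In form: {"claw": [claw, ...], "delta_pos": [[dx, dy, dz], ...], "angular": [[ax, ay, az], ...]}. A call has 1 to 20 rows; each row shifts and turns the commanded pose from where the row before left it, along the tool's axes as they then stand; what a row does not reach is not made up. A row lasts 1/10 s, in which the tool goes at most 50 mm and 8.59 degrees, less where a joint would pass 70% of its speed; a pose out of reach is approached as far as the arm can. A call with a gripper value outside its range is refused whole. The fingers move at their own pace and stop on an object; "force" is the grip in N (left out, the last holds). Time passes only in rows, so rows that do not move let the fingers close. It gives the time, the measured TCP pose, the force, the opening and the grip force at its end, in the units of the state.
- arm.observe(): the state, without advancing time (a new reading comes with each control period).
- arm.get_image(name): name is "scene" or "top" or "wrist"; returns a dict with "frame" (400x640x3 uint8, red, green, blue), "mtx" (3x3 intrinsics, pixels), "T" (4x4, takes a point from camera to world coordinates). Camera axes: x right, y down, z forward; pixel columns grow to the right and rows downward; lengths in m; the calibration is good to about 2 mm. A picture is of the moment at which its call begins. There is no depth.
- arm.sign_off(): hands the job in; it is judged then, once.
Trained networks look in a picture, given as the dict that the camera call returned (one of the last four; its "shot" number tells which), for a name from the list of things; names that differ only in an ending like _2 or _b are one class to them, and where a whole thing is asked for, a point or a joint stands for the part that bears it (a point fixed in the world has none). Each returns a list of dicts, best first, with "conf" (0 to 1); they miss things now and then, are a little off and sometimes report something else, mostly with a low value. They report only what shows in the picture. A call takes as long as a camera call.
- arm.look_for(label, picture): "centre" ([column, row] as shares, 0 to 1, of the picture: columns of its width, rows of its height, amid what is visible of it).
- arm.trace(label, picture): "region" (400x640 bool, what is visible of it) and "centre" ([column, row] as shares, 0 to 1, of the picture: columns of its width, rows of its height, amid what is visible of it).
- arm.place_of(label, picture): "centre" ([column, row] as shares, 0 to 1, of the picture: columns of its width, rows of its height: a listed point, or the origin of a listed thing).
The state is a dict: "clock": time; "joints": joint angles; "dq": joint speeds; "joint_efforts": joint torques, N m; "position": TCP position; "ee_rot": TCP orientation; "force": force on the tool from outside, world axes, zero at the start; "ft_torque": the same for the moment, N m; "width": opening from 0.0 (shut) to 1.0 (fully open); "gripper_force": force on a finger pad.
Only numpy, scipy, OpenCV 4.12 (cv2) and the standard library are available. Lean on these libraries where they do the work, as an engineer would, in place of code of your own. Each camera call takes 0.05 s, during which the arm holds its last target. There are 200 camera calls.

## Working session

There is one attempt and no reset: what is moved stays moved. The work goes in short steps, Python scripts to look and compute and a tool call to move; the robot and the scene stay as the last step left them, time stands still between calls to the robot, and variables do not carry over. Pictures are saved under pics/ and viewed, at most 14 in all, crops included, and the job is handed in when it is done.

Besides the shell and the picture viewer there is one more tool, called after "Emit:" in YAML: its name, and indented under it one key for each argument. carry_out: Moves the arm, as the interface text tells. Its arguments: {"type":"object","properties":{"claw":{"type":"array","items":{"type":"number"}},"delta_pos":{"type":"array","items":{"type":"array","items":{"type":"number"}}},"angular":{"type":"array","items":{"type":"array","items":{"type":"number"}}},"force":{"type":"number"}},"required":["claw","delta_pos","angular"]}

```bash
mkdir -p pics; ls; cat > h.py <<'E'
import numpy as np, cv2
from cell import arm
from scipy.spatial.transform import Rotation as R
def ray(p,c):
    u=np.array([c[0]*640,c[1]*400,1.]); d=p["T"][:3,:3]@np.linalg.inv(p["mtx"])@u
    return p["T"][:3,3],d
def at_z(p,c,z):
    o,d=ray(p,c); return (o+d*(z-o[2])/d[2])
def save(p,n): cv2.imwrite("pics/"+n+".png",p["frame"][:,:,::-1])
def proj(p,X):
    X=np.atleast_2d(X); T=np.linalg.inv(p["T"]); c=(T[:3,:3]@X.T).T+T[:3,3]; q=(p["mtx"]@c.T).T
    return q[:,:2]/q[:,2:]
E
python3 - <<'E'
from h import *
np.set_printoptions(precision=4,suppress=True)
s=arm.observe(); print(s)
for cam in ["top","scene"]:
    p=arm.get_image(cam); save(p,cam+"0"); print(cam,p["T"][:3,3],p["T"][:3,2])
    for n,z in [("orange_pot",.094),("blue_pot",.094),("magenta_pot",.004),("green_pot",.004),("tray",0),("pot_holder",0),("supply_box",0),("water_cup",0),("lid_bar",.092)]:
        r=arm.place_of(n,p)
        print(n,[(round(x["conf"],2),np.round(np.array(x["centre"])*[640,400],1),at_z(p,x["centre"],z)) for x in r[:2]])
E
```

```text
pics
{'clock': 0.0, 'joints': array([ 1.2244,  0.4352,  0.025 ,  1.5741, -0.0116,  1.134 , -0.0751]), 'dq': array([ 0.0018, -0.0001, -0.0001,  0.0002,  0.0016, -0.0021, -0.0009]), 'joint_efforts': array([ -0.    , -66.7849,   0.9849, -31.4458,  -0.0606,   0.0429,
         0.0001]), 'position': array([ 0.1507, -0.606 ,  0.2259]), 'ee_rot': array([-3.1168, -0.3816,  0.0006]), 'force': array([ 1.2276, -0.1724,  0.6047]), 'ft_torque': array([-0.0002,  0.0456,  0.0014]), 'gripper_force': 0.0, 'width': 0.9984648638777425}
top [ 0.474  -0.0664  1.0616] [ 0.1603 -0.0063 -0.987 ]
orange_pot [(0.79, array([214.7, 268.3]), array([0.4794, 0.1623, 0.094 ]))]
blue_pot [(0.79, array([229.8, 204.9]), array([0.6121, 0.1339, 0.094 ]))]
magenta_pot [(0.49, array([216.2, 270. ]), array([0.4761, 0.1801, 0.004 ]))]
green_pot [(0.58, array([308.9, 253.1]), array([ 0.5117, -0.0304,  0.004 ]))]
tray [(0.74, array([476.9, 255.3]), array([ 0.5024, -0.4157,  0.    ]))]
pot_holder [(0.58, array([381.8, 248.4]), array([ 0.5207, -0.1978,  0.    ]))]
supply_box [(0.7, array([251., 246.]), array([0.5296, 0.1027, 0. 
[... 337 characters left out ...]
 0.1438, 0.094 ]))]
blue_pot [(0.63, array([402.6, 199.8]), array([0.6223, 0.1373, 0.094 ]))]
magenta_pot []
green_pot []
tray [(0.94, array([223. , 185.1]), array([ 0.502 , -0.4126,  0.    ])), (0.48, array([292.8, 192.6]), array([ 0.506 , -0.1877,  0.    ]))]
pot_holder [(0.73, array([289.8, 192.7]), array([ 0.5079, -0.1967,  0.    ]))]
supply_box [(0.92, array([389.1, 211.3]), array([0.5525, 0.1082, 0.    ]))]
water_cup [(0.79, array([297.4, 250.1]), array([ 0.7608, -0.1217,  0.    ])), (0.7, array([347.3, 174.6]), array([ 0.3752, -0.0336,  0.    ]))]
lid_bar [(0.76, array([346.6, 174.8]), array([ 0.5213, -0.0234,  0.092 ])), (0.47, array([406.5, 172.5]), array([0.4796, 0.1473, 0.092 ]))]
```

View pics/top0.png

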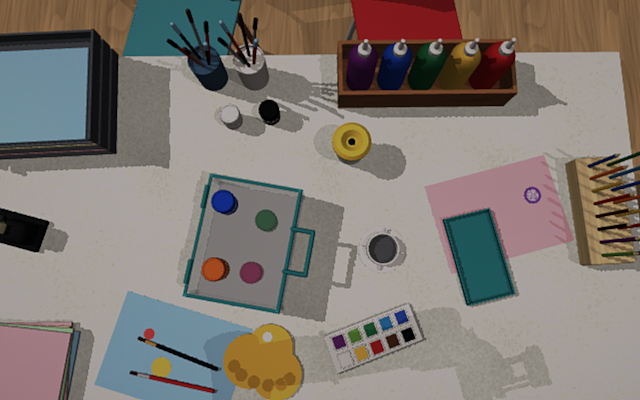

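View pics/scene0.png

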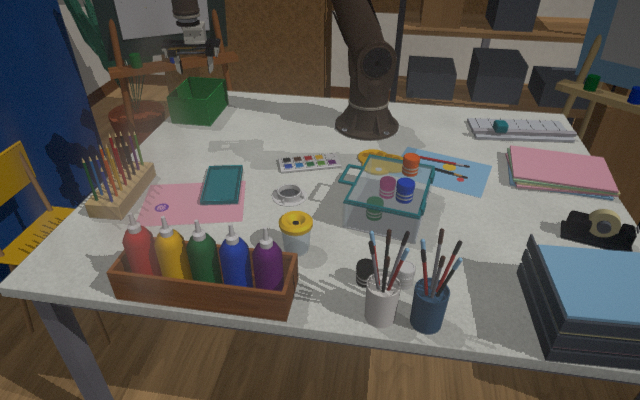

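The top view shows the hinge side at the left (+y world) and the handle at (300,252). Orange is at (214,269), blue (223,202), magenta (251,272), green (266,220), holder (383,249) and tray (480,256). Next I'll refine these by fitting silhouettes.

```bash
cat >> h.py <<'E'
from scipy.optimize import minimize, least_squares
def sil(p,x,y,z,r=.0235,h=.055):
    t=np.linspace(0,2*np.pi,40); c=np.c_[x+r*np.cos(t),y+r*np.sin(t),0*t]
    P=proj(p,np.r_[c+[0,0,z],c+[0,0,z+h]]); return cv2.convexHull(P.astype(np.float32))[:,0]
def potfit(p,mask,z,x0,r=.0235,h=.055):
    m=mask.astype(np.uint8)
    q=m
    pts=np.argwhere(q)[:,::-1]; lo,hi=pts.min(0)-.0,pts.max(0)+1.
    cen=pts.mean(0)+.5
    def f(v):
        P=sil(p,v[0],v[1],z,r,h); M=cv2.moments(P); return [M['m10']/M['m00']-cen[0],M['m01']/M['m00']-cen[1]]
    s=least_squares(f,x0); P=sil(p,*s.x,z,r,h); return s.x,len(pts),cv2.contourArea(P)
E
python3 - <<'E'
from h import *
np.set_printoptions(precision=4,suppress=True)
ims={c:arm.get_image(c) for c in ("top","scene")}
for n,z,x0,r,h in [("orange_pot",.094,(.48,.16),.0235,.055),("blue_pot",.094,(.615,.135),.0235,.055),("magenta_pot",.004,(.476,.08),.0235,.055),("green_pot",.004,(.58,.05),.0235,.055),("water_cup",0,(.74,-.13),.043,.097)]:
  for c,p in ims.items():
    for t in arm.trace(n,p)[:2]:
        if t["region"].sum()<5: continue
        print(n,c,round(t["conf"],2),np.array(t["centre"])*[640,400],*potfit(p,t["region"],z,x0,r,h))
p=ims["top"]
for n in("tray","pot_holder"):
  for c,p in ims.items():
    for t in arm.trace(n,p)[:2]:
      pts=np.argwhere(t["region"])[:,::-1]
      z=.016 if n=="tray" else .004
      W=np.array([at_z(p,((u+.5)/640,(v+.5)/400),z)[:2] for u,v in pts])
      print(n,c,round(t["conf"],2),len(pts),cv2.minAreaRect(W.astype(np.float32)*1000))
p=ims["top"]
hsv=cv2.cvtColor(p["frame"],cv2.COLOR_RGB2HSV)
m=cv2.inRange(hsv,(80,90,50),(100,255,255)); m[:, :170]=0;m[:,330:]=0;m[:160]=0;m[320:]=0
cv2.imwrite("pics/mask.png",np.hstack([cv2.resize(m[160:320,170:330],None,fx=2.5,fy=2.5,interpolation=0),cv2.resize(cv2.cvtColor(p["frame"],7)[160:320,170:330],None,fx=2.5,fy=2.5)]))
E
```

```text
orange_pot top 0.7 [212.416 269.48 ] [0.4775 0.1547] 498 584.1435954263434
orange_pot top 0.53 [245.12 242.2 ] [0.5264 0.0917] 11087 532.532703697565
orange_pot scene 0.54 [408.896 164.32 ] [0.4846 0.1561] 353 387.65287284879014
blue_pot top 0.68 [223.232 201.28 ] [0.6135 0.1397] 556 561.9687922843732
blue_pot scene 0.7 [403.904 189.92 ] [0.6191 0.1403] 403 458.95849210000597
magenta_pot top 0.34 [212.416 268.32 ] [0.4784 0.1758] 524 486.07198040932417
green_pot top 0.23 [222.016 202.08 ] [0.6274 0.1592] 542 467.79782911844086
water_cup top 0.65 [353.472 145.68 ] [ 0.7562 -0.1285] 1251 1539.970199846779
water_cup scene 0.67 [295.104 230.52 ] [ 0.746  -0.1268] 1197 1542.8685542028397
tray top 0.73 4589 ((501.38330078125, -413.07672119140625), (202.26361083984375, 116.52204132080078), 12.911063194274902)
tray top 0.62 12044 ((535.3136596679688, 97.25662231445312), (273.9556579589844, 287.1300964355469), 79.22361755371094)
tray scene 0.67 1440 ((518.6141967773438, -406.3659362792969), (218.67823791503906, 114.30023956298828), 13.300827026367188)
pot_holder top 0.73 1742 ((520.6864013671875, -196.55587768554688), (105.41197204589844, 104.71528625488281), 89.32259368896484)
pot_holder scene 0.78 634 ((529.8018798828125, -193.90863037109375), (110.59078979492188, 108.6156005859375), 50.55853271484375)
```

View pics/mask.png

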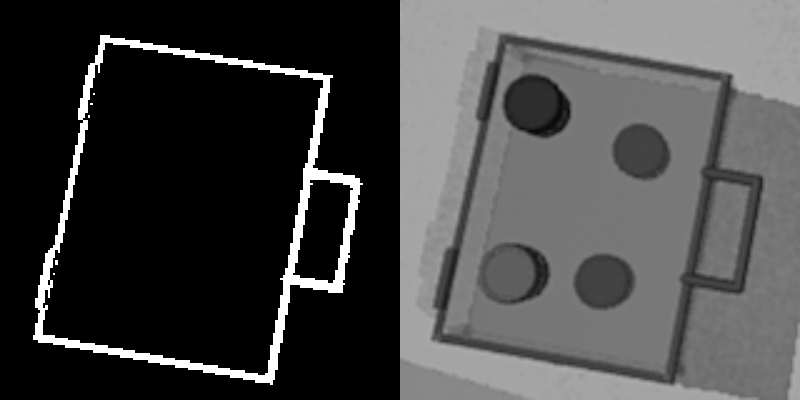

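The mask is clean: lid corners at about (211,175), (302,191), (278,312) and (185,295), with the bar at (311,253). I'll fit the model outline to it, and fit the pot caps by colour.

```bash
cat >> h.py <<'E'
def boxT(v,P):
    c,s=np.cos(v[2]),np.sin(v[2]); P=np.atleast_2d(P)
    return np.c_[v[0]+c*P[:,0]-s*P[:,1], v[1]+s*P[:,0]+c*P[:,1], P[:,2]]
E
python3 - <<'E'
from h import *
np.set_printoptions(precision=4,suppress=True)
p=arm.get_image("top"); f=p["frame"]; hsv=cv2.cvtColor(f,cv2.COLOR_RGB2HSV)
m=cv2.inRange(hsv,(80,90,50),(100,255,255)); m[:, :170]=0;m[:,330:]=0;m[:160]=0;m[320:]=0
cs,_=cv2.findContours(m,cv2.RETR_EXTERNAL,2); c=max(cs,key=cv2.contourArea); M=np.zeros_like(m); cv2.drawContours(M,[c],-1,255,-1)
S=8
Mb=cv2.resize(M,None,fx=S,fy=S,interpolation=0)>0
def fill(v,z=.093):
    im=np.zeros(Mb.shape,np.uint8)
    for q in ([[-.13,-.1],[.13,-.1],[.13,.1],[-.13,.1]],[[-.05,-.1],[.05,-.1],[.05,-.145],[-.05,-.145]]):
        P=proj(p,boxT(v,[a+[z] for a in q])); cv2.fillPoly(im,[np.int32(P*S+S/2*0)],1)
    return im>0
cost=lambda v:(fill(v)^Mb).sum()/S/S
s=minimize(cost,[.53,.09,-.2],method="Nelder-Mead",options=dict(initial_simplex=[[.53,.095,-.2],[.54,.095,-.2],[.53,.105,-.2],[.53,.095,-.12]],xatol=1e-4))
print("box",s.x,s.fun,Mb.sum()/64); v=s.x
print("bar",boxT(v,[0,-.14,.092]),"hinge",boxT(v,[0,.1,.092]))
H,Sa,V=[hsv[...,i].astype(int) for i in range(3)]
def inv(x): c,s=np.cos(v[2]),np.sin(v[2]); d=np.array(x[:2])-v[:2]; return np.array([c*d[0]+s*d[1],-s*d[0]+c*d[1]])
for n,u,z in [("o",(214,269),.149),("b",(223,202),.149),("m",(251,272),.059),("g",(266,220),.059)]:
    print(n,hsv[u[1],u[0]],end=' ')
    d=np.abs(f.astype(int)-f[u[1],u[0]].astype(int)).sum(2)
    k=((d<60)*255).astype(np.uint8); w=np.zeros_like(k); cv2.circle(w,u,18,255,-1); k&=w
    cs,_=cv2.findContours(k,0,2); c=max(cs,key=cv2.contourArea); (x,y),r=cv2.minEnclosingCircle(c); e=cv2.fitEllipse(c)
    X=at_z(p,((e[0][0]+.5)/640,(e[0][1]+.5)/400),z); dist=np.linalg.norm(p["T"][:3,3]-X)
    print("ellipse",np.array(e[0]),e[1],"expect d",.047*p["mtx"][0,0]/dist,"world",X,"box",inv(X))
E
```

```text
box [ 0.5335  0.1039 -0.1873] 300.78125 13066.0
bar [[ 0.5074 -0.0337  0.092 ]] hinge [[0.5521 0.2021 0.092 ]]
o [  9 206 161] ellipse [212.1337 269.0494] (20.975624084472656, 22.361061096191406) expect d 23.01206751687495 world [0.4768 0.1533 0.149 ] box [-0.0649  0.0381]
b [114 220 132] ellipse [221.7718 200.6066] (20.172740936279297, 21.196802139282227) expect d 22.85076572037886 world [0.6121 0.1378 0.149 ] box [0.0709 0.048 ]
m [168 143 107] ellipse [250.9837 272.1978] (21.02250099182129, 23.432514190673828) expect d 21.282733583586314 world [0.4694 0.0914 0.059 ] box [-0.0607 -0.0242]
g [68 97 79] ellipse [266.1026 220.4072] (20.115856170654297, 22.546113967895508) expect d 21.257493068760503 world [0.5808 0.06   0.059 ] box [ 0.0546 -0.0343]
```

Emit:
carry_out:
  claw: [9.1, 9.1, 9.1, 9.1, 9.1, 9.1, 9.1, 9.1, 9.1, 9.1, 9.1, 9.1, 9.1, 9.1, 9.1, 9.1]
  delta_pos:
    - [0, 0, -1]
    - [0, 0, -1]
    - [0, 0, -0.5]
    - [1, -2, 0]
    - [2, -4, 0]
    - [2, -4, 0]
    - [2, -4, 0]
    - [2, -4, 0]
    - [2, -4, 0]
    - [2, -4, 0]
    - [1, -4, 0]
    - [1, -4, 0]
    - [1, -4, 0]
    - [1, -4, 0]
    - [0, -4, 0]
    - [0, -4, 0]
  angular:
    - [0, 0, 0.1433]
    - [0, 0, 0.1433]
    - [0, 0, 0.1433]
    - [0, 0, 0]
    - [0, 0, 0]
    - [0, 0, 0]
    - [0, 0, 0]
    - [0, 0, 0]
    - [0, 0, 0]
    - [0, 0, 0]
    - [0, 0, 0]
    - [0, 0, 0]
    - [0, 0, 0]
    - [0, 0, 0]
    - [0, 0, 0]
    - [0, 0, 0]
  force: 15

```text
clock: 3.45
position: [0.4108, -0.145, 0.2519]
ee_rot: [3.128, -0.292, 0.001]
force: [0.7, -0.3, -0.7]
width: 0.993
gripper_force: 0.0
```

```bash
cat >> h.py <<'E'
BV=np.array([.5335,.1039,-.1873])
def inv(x):
    c,s=np.cos(BV[2]),np.sin(BV[2]); d=np.array(x[:2])-BV[:2]; return np.array([c*d[0]+s*d[1],-s*d[0]+c*d[1]])
def st(to=None):
    s=arm.observe(); Rm=R.from_rotvec(s["ee_rot"]).as_matrix(); b=np.r_[inv(s["position"]),s["position"][2]]
    print("t",round(s["clock"],2),"box cm",np.round(b*100,2),"th-yaw",round(np.arctan2(Rm[1,0],Rm[0,0])-BV[2],4),"zx,zy",np.round(Rm[:2,2],4),"F",np.round(s["force"],1),"w",round(s["width"]*9.2,2),"g",round(s["gripper_force"],1),"q",np.round(s["joints"],2))
    if to is not None:
        d=np.array(to)-b*100; print("delta tool cm",np.round(d*[1,-1,-1],2))
    return s
E
python3 -c "
from h import *
st([-6.49,3.81,25])"
```

```text
t 3.45 box cm [ -7.42 -26.74  25.19] th-yaw 0.0013 zx,zy [ 0.0006 -0.0002] F [ 0.7 -0.3 -0.7] w 9.13 g 0.0 q [ 0.41  0.11 -0.21  1.95  0.03  1.07 -1.57]
delta tool cm [  0.93 -30.55   0.19]
```

Emit:
carry_out:
  claw: [8, 8, 8, 8, 8, 8, 8, 8, 8]
  delta_pos:
    - [0.1, -4, 0]
    - [0.1, -4, 0]
    - [0.1, -4, 0]
    - [0.1, -4, 0]
    - [0.1, -4, 0]
    - [0.1, -4, 0]
    - [0.1, -4, 0]
    - [0.2, -2.5, 0.2]
    - [0, 0, 0]
  angular:
    - [0, 0, 0]
    - [0, 0, 0]
    - [0, 0, 0]
    - [0, 0, 0]
    - [0, 0, 0]
    - [0, 0, 0]
    - [0, 0, 0]
    - [0, 0, 0]
    - [0, 0, 0]

```text
clock: 4.35
position: [0.4758, 0.1556, 0.2497]
ee_rot: [-3.127, 0.283, 0.0]
force: [-0.7, 0.3, -0.4]
width: 0.872
gripper_force: 0.0
```

```bash
python3 -c "
from h import *
st([-6.49,3.81,12.5])
p=arm.get_image('wrist'); save(p,'w1')
print(proj(p,boxT(BV,[[-.0649,.0381,.149],[-.0649,.0381,.094],[.0709,.048,.149],[-.0607,-.0242,.059]])))
for n in ('orange_pot',):
  for t in arm.trace(n,p): print(t['conf'],potfit(p,t['region'],.094,(.477,.153)), boxT(BV,[-.0649,.0381,0]))
"
```

```text
t 4.35 box cm [-6.63  4.   24.97] th-yaw 0.0065 zx,zy [0.0001 0.0021] F [-0.7  0.3 -0.4] w 8.02 g 0.0 q [-0.06  0.25 -0.44  1.81  0.12  1.11 -2.29]
delta tool cm [ 0.14  0.19 12.47]
[[320.63182153 199.8577736 ]
 [320.48175425 185.69063573]
 [309.41684562  34.3725834 ]
 [371.90195496 175.81342423]]
0.78 (array([0.47803562, 0.15300156]), 2207, 2357.865109264618) [[0.47682954 0.15341847 0.        ]]
```

View pics/w1.png

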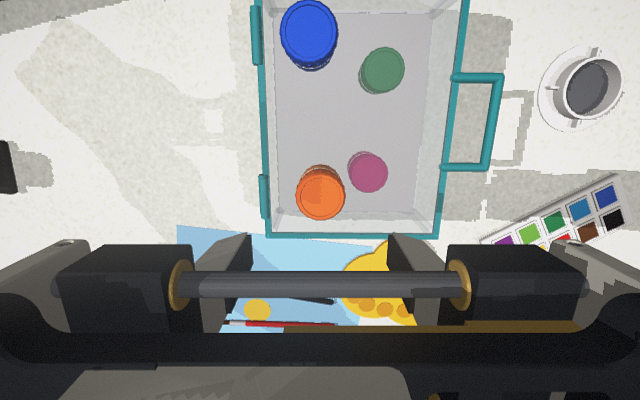

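Wrist view: orange cap at (321,194), about 5 px off my prediction (roughly 2 mm in box x); blue (309,32), green (382,70), magenta (368,173). I'm descending on orange with that small correction.

Emit:
carry_out:
  claw: [8, 8, 8, 8, 8, 8, 4, 4, 4, 4, 4, 4, 4]
  delta_pos:
    - [0.2, 0.2, 3]
    - [0.1, 0, 3.5]
    - [0, 0, 3.5]
    - [0, 0, 2.5]
    - [0, 0, 1.5]
    - [0, 0, 0]
    - [0, 0, 0]
    - [0, 0, 0]
    - [0, 0, 0]
    - [0, 0, 0]
    - [0, 0, 0]
    - [0, 0, 0]
    - [0, 0, 0]
  angular:
    - [0, 0, 0]
    - [0, 0, 0]
    - [0, 0, 0]
    - [0, 0, 0]
    - [0, 0, 0]
    - [0, 0, 0]
    - [0, 0, 0]
    - [0, 0, 0]
    - [0, 0, 0]
    - [0, 0, 0]
    - [0, 0, 0]
    - [0, 0, 0]
    - [0, 0, 0]

```text
clock: 5.75
position: [0.4789, 0.1494, 0.1104]
ee_rot: [-3.127, 0.292, -0.002]
force: [0.2, 2.2, 6.8]
width: 0.507
gripper_force: 15.0
```

```bash
python3 -c "
from h import *
st([1.94,-53.46,2.6])"
```

```text
t 5.75 box cm [-6.21  3.46 11.04] th-yaw 0.0014 zx,zy [0.0014 0.0006] F [0.2 2.2 6.8] w 4.67 g 15.0 q [-0.1   0.41 -0.4   1.98  0.22  0.79 -2.38]
delta tool cm [ 8.15 56.92  8.44]
```

Emit:
carry_out:
  claw: [4, 4, 4, 4, 4, 4, 4, 4, 4, 4, 4, 4, 4, 4, 4, 4, 4, 4, 4, 4]
  delta_pos:
    - [0, 0, -1]
    - [0, 0, -2.5]
    - [0, 1, -3]
    - [0.5, 3, -1]
    - [0.6, 4, 0]
    - [0.6, 4, 0]
    - [0.6, 4, 0]
    - [0.6, 4, 0]
    - [0.6, 4, 0]
    - [0.6, 4, 0]
    - [0.6, 4, 0]
    - [0.6, 4, 0]
    - [0.6, 4, 0]
    - [0.6, 4, 0]
    - [0.6, 4, 1]
    - [0.6, 4, 2]
    - [0.5, 3, 3]
    - [0.1, 1.5, 3]
    - [0, 0.4, 3]
    - [0, 0, 1.5]
  angular:
    - [0, 0, 0]
    - [0, 0, 0]
    - [0, 0, 0]
    - [0, 0, 0]
    - [0, 0, 0]
    - [0, 0, 0]
    - [0, 0, 0]
    - [0, 0, 0]
    - [0, 0, 0]
    - [0, 0, 0]
    - [0, 0, 0]
    - [0, 0, 0]
    - [0, 0, 0]
    - [0, 0, 0]
    - [0, 0, 0]
    - [0, 0, 0]
    - [0, 0, 0]
    - [0, 0, 0]
    - [0, 0, 0]
    - [0, 0, 0]

```text
clock: 7.75
position: [0.4524, -0.4257, 0.0472]
ee_rot: [-3.126, 0.295, 0.006]
force: [-0.1, 0.6, -1.0]
width: 0.509
gripper_force: 15.0
```

```bash
python3 -c "
from h import *
st([1.94,-53.46,2.1])"
```

```text
t 7.75 box cm [  1.9  -53.55   4.72] th-yaw -0.0007 zx,zy [-0.0035  0.0023] F [-0.1  0.6 -1. ] w 4.68 g 15.0 q [ 0.78  0.63 -0.17  1.74  0.14  0.78 -1.21]
delta tool cm [ 0.04 -0.09  2.62]
```

Emit:
carry_out:
  claw: [4, 4, 4, 4, 4, 4]
  delta_pos:
    - [0, 0, 0.8]
    - [0, 0, 0.8]
    - [0, 0, 0.5]
    - [0, 0, 0.3]
    - [0, 0, 0.1]
    - [0, 0, 0]
  angular:
    - [0, 0, 0]
    - [0, 0, 0]
    - [0, 0, 0]
    - [0, 0, 0]
    - [0, 0, 0]
    - [0, 0, 0]

```text
clock: 8.35
position: [0.4548, -0.4257, 0.0252]
ee_rot: [3.128, -0.292, 0.001]
force: [-0.1, -0.1, -2.1]
width: 0.509
gripper_force: 15.0
```

```bash
python3 -c "
from h import *
st([1.94,-53.46,2.05])
p=arm.get_image('scene'); save(p,'s1')"
```

```text
t 8.35 box cm [  2.13 -53.5    2.52] th-yaw 0.0013 zx,zy [ 0.0004 -0.0005] F [-0.1 -0.1 -2.1] w 4.69 g 15.0 q [ 0.78  0.66 -0.16  1.76  0.15  0.74 -1.22]
delta tool cm [-0.19 -0.04  0.47]
```

Emit:
carry_out:
  claw: [4, 4, 4, 4]
  delta_pos:
    - [0, 0, 0.15]
    - [0, 0, 0.15]
    - [0, 0, 0.1]
    - [0, 0, 0]
  angular:
    - [0, 0, 0]
    - [0, 0, 0]
    - [0, 0, 0]
    - [0, 0, 0]

```text
clock: 8.8
position: [0.4546, -0.4256, 0.0206]
ee_rot: [-3.128, 0.292, 0.0]
force: [-0.2, 0.8, -0.3]
width: 0.51
gripper_force: 15.0
```

Emit:
carry_out:
  claw: [8, 8, 8, 8, 8, 8, 8, 8, 8, 8, 8, 8, 8, 8, 8, 8, 8, 8, 8, 8]
  delta_pos:
    - [0, 0, 0]
    - [0, 0, 0]
    - [0, 0, -1]
    - [0, 0, -3]
    - [0, 0, -4]
    - [0.2, -2, -4]
    - [0.3, -4, -4]
    - [0.4, -4.5, -2]
    - [0.4, -4.5, -2]
    - [0.4, -4.5, 0]
    - [0.4, -4.5, 0]
    - [0.4, -4.5, 0]
    - [0.4, -4.5, 0]
    - [0.4, -4.5, 0]
    - [0.4, -4.5, 0]
    - [0.4, -4.5, 0]
    - [0.4, -4.5, 0]
    - [0.3, -4.5, 0]
    - [0.2, -2.3, 0]
    - [0, 0, 0]
  angular:
    - [0, 0, 0]
    - [0, 0, 0]
    - [0, 0, 0]
    - [0, 0, 0]
    - [0, 0, 0]
    - [0, 0, 0]
    - [0, 0, 0]
    - [0, 0, 0]
    - [0, 0, 0]
    - [0, 0, 0]
    - [0, 0, 0]
    - [0, 0, 0]
    - [0, 0, 0]
    - [0, 0, 0]
    - [0, 0, 0]
    - [0, 0, 0]
    - [0, 0, 0]
    - [0, 0, 0]
    - [0, 0, 0]
    - [0, 0, 0]

```text
clock: 10.8
position: [0.6093, 0.134, 0.2168]
ee_rot: [-3.126, 0.282, -0.001]
force: [0.2, 0.1, 0.6]
width: 0.87
gripper_force: 0.0
```

```bash
python3 -c "
from h import *
st([7.15,4.8,11])
p=arm.get_image('wrist'); 
for t in arm.trace('blue_pot',p):
  x=potfit(p,t['region'],.094,(.61,.137)); print(t['conf'],inv(x[0]),x)
save(arm.get_image('scene'),'s1')
"
```

```text
t 10.8 box cm [ 6.89  4.37 21.68] th-yaw 0.0075 zx,zy [0.0006 0.0028] F [0.2 0.1 0.6] w 8.0 g 0.0 q [-0.07  0.47 -0.34  1.57  0.16  1.13 -2.2 ]
delta tool cm [ 0.26 -0.43 10.68]
0.79 [0.07278142 0.04827381] (array([0.61399743, 0.13777714]), 2820, 3050.323663738556)
```

View pics/s1.png

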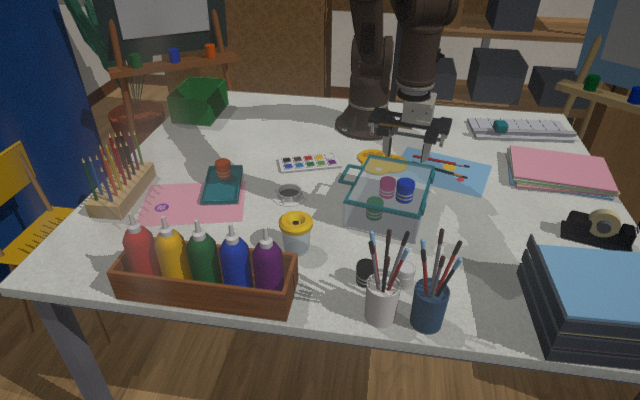

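Orange stands upright on the tray at (223,168). Next is blue.

Emit:
carry_out:
  claw: [8, 8, 8, 8, 8, 8, 4, 4, 4, 4, 4, 4, 4]
  delta_pos:
    - [0.2, -0.3, 2.5]
    - [0.1, -0.1, 3.5]
    - [0, 0, 3]
    - [0, 0, 1.5]
    - [0, 0, 0.2]
    - [0, 0, 0]
    - [0, 0, 0]
    - [0, 0, 0]
    - [0, 0, 0]
    - [0, 0, 0]
    - [0, 0, 0]
    - [0, 0, 0]
    - [0, 0, 0]
  angular:
    - [0, 0, 0]
    - [0, 0, 0]
    - [0, 0, 0]
    - [0, 0, 0]
    - [0, 0, 0]
    - [0, 0, 0]
    - [0, 0, 0]
    - [0, 0, 0]
    - [0, 0, 0]
    - [0, 0, 0]
    - [0, 0, 0]
    - [0, 0, 0]
    - [0, 0, 0]

```text
clock: 12.25
position: [0.6135, 0.1324, 0.1095]
ee_rot: [-3.127, 0.292, -0.001]
force: [-0.3, 1.9, 6.0]
width: 0.506
gripper_force: 15.0
```

```bash
python3 -c "
from h import *
st([11.16,-49.48,5])"
```

```text
t 12.25 box cm [ 7.33  4.29 10.95] th-yaw 0.0014 zx,zy [0.0009 0.0005] F [-0.3  1.9  6. ] w 4.66 g 15.0 q [-0.08  0.57 -0.32  1.68  0.21  0.92 -2.24]
delta tool cm [ 3.83 53.77  5.95]
```

Emit:
carry_out:
  claw: [4, 4, 4, 4, 4, 4, 4, 4, 4, 4, 4, 4, 4, 4, 4, 4, 4, 4, 4, 4]
  delta_pos:
    - [0, 0, -1]
    - [0, 0, -2.5]
    - [0, 1, -3]
    - [0.2, 3, -1]
    - [0.3, 4, 0]
    - [0.3, 4, 0]
    - [0.3, 4, 0]
    - [0.3, 4, 0]
    - [0.3, 4, 0]
    - [0.3, 4, 0]
    - [0.3, 4, 0]
    - [0.3, 4, 0]
    - [0.3, 4, 0]
    - [0.3, 4, 1]
    - [0.3, 4, 2]
    - [0.2, 3, 3]
    - [0.1, 2, 3]
    - [0, 0.8, 3]
    - [0, 0, 1.5]
    - [0, 0, 1]
  angular:
    - [0, 0, 0]
    - [0, 0, 0]
    - [0, 0, 0]
    - [0, 0, 0]
    - [0, 0, 0]
    - [0, 0, 0]
    - [0, 0, 0]
    - [0, 0, 0]
    - [0, 0, 0]
    - [0, 0, 0]
    - [0, 0, 0]
    - [0, 0, 0]
    - [0, 0, 0]
    - [0, 0, 0]
    - [0, 0, 0]
    - [0, 0, 0]
    - [0, 0, 0]
    - [0, 0, 0]
    - [0, 0, 0]
    - [0, 0, 0]

```text
clock: 14.25
position: [0.5503, -0.403, 0.0378]
ee_rot: [-3.127, 0.292, 0.003]
force: [0.1, 0.7, -0.5]
width: 0.51
gripper_force: 15.0
```

```bash
python3 -c "
from h import *
st([11.16,-49.48,2.05])"
```

```text
t 14.25 box cm [ 11.09 -49.49   3.78] th-yaw 0.0011 zx,zy [-0.0017  0.0015] F [ 0.1  0.7 -0.5] w 4.69 g 15.0 q [ 0.69  0.72 -0.21  1.58  0.19  0.86 -1.35]
delta tool cm [ 0.07 -0.01  1.73]
```

Emit:
carry_out:
  claw: [4, 4, 4, 4, 4, 4]
  delta_pos:
    - [0, 0, 0.6]
    - [0, 0, 0.4]
    - [0, 0, 0.2]
    - [0, 0, 0.15]
    - [0, 0, 0.1]
    - [0, 0, 0]
  angular:
    - [0, 0, 0]
    - [0, 0, 0]
    - [0, 0, 0]
    - [0, 0, 0]
    - [0, 0, 0]
    - [0, 0, 0]

```text
clock: 14.85
position: [0.5511, -0.4039, 0.0249]
ee_rot: [3.128, -0.292, 0.001]
force: [0.3, -0.8, -1.4]
width: 0.506
gripper_force: 15.0
```

Emit:
carry_out:
  claw: [4, 4, 4, 4, 4]
  delta_pos:
    - [0, 0, 0.15]
    - [0, 0, 0.15]
    - [0, 0, 0.1]
    - [0, 0, 0.1]
    - [0, 0, 0]
  angular:
    - [0, 0, 0]
    - [0, 0, 0]
    - [0, 0, 0]
    - [0, 0, 0]
    - [0, 0, 0]

```text
clock: 15.35
position: [0.5509, -0.4038, 0.0196]
ee_rot: [3.128, -0.292, -0.0]
force: [-1.4, 0.4, 1.3]
width: 0.508
gripper_force: 15.0
```

Emit:
carry_out:
  claw: [8, 8, 8, 8, 8, 5, 5, 5, 3, 3, 3, 3, 3, 2.6, 2.6, 2.6, 2.6]
  delta_pos:
    - [0, 0, 0]
    - [0, 0, 0]
    - [0, 0, -1]
    - [0, 0, -3]
    - [0, 0, -4]
    - [-0.5, -2, -4]
    - [-1, -3, -3]
    - [-1, -3.5, -2]
    - [-1.3, -4, 0]
    - [-1.3, -4, 0]
    - [-1.3, -4, 0]
    - [-1.3, -4, 0]
    - [-1.3, -4, 0]
    - [-1.3, -4, 0]
    - [-0.8, -3, 0]
    - [0, 0, 0]
    - [0, 0, 0]
  angular:
    - [0, 0, 0]
    - [0, 0, 0]
    - [0, 0, 0]
    - [0, 0, 0]
    - [0, 0, 0]
    - [0, 0, 0]
    - [0, 0, 0]
    - [0, 0, 0]
    - [0, 0, 0]
    - [0, 0, 0]
    - [0, 0, 0]
    - [0, 0, 0]
    - [0, 0, 0]
    - [0, 0, 0]
    - [0, 0, 0]
    - [0, 0, 0]
    - [0, 0, 0]

```text
clock: 17.05
position: [0.5078, -0.0339, 0.1903]
ee_rot: [3.128, -0.289, 0.002]
force: [-0.0, -0.8, -0.1]
width: 0.283
gripper_force: 0.0
```

```bash
python3 -c "
from h import *
st([0,-14,7.3])
p=arm.get_image('wrist'); save(p,'w2')
for t in arm.place_of('lid_bar',p): print(t['conf'],np.array(t['centre'])*[640,400],inv(at_z(p,t['centre'],.092)))
print(proj(p,boxT(BV,[[0,-.14,.092],[-.05,-.14,.092],[.05,-.14,.092],[0,-.1,.094],[-.13,-.1,.094],[-.0607,-.0242,.059]])))
save(arm.get_image('top'),'t2')
"
```

```text
t 17.05 box cm [  0.04 -14.02  19.03] th-yaw 0.0029 zx,zy [ 0.0011 -0.0005] F [-0.  -0.8 -0.1] w 2.61 g 0.0 q [ 0.25  0.31 -0.36  1.88  0.13  0.97 -1.93]
delta tool cm [-0.04 -0.02 11.73]
0.69 [316.288 199.8  ] [ 0.00266908 -0.13843608]
[[317.99941937 202.60771006]
 [317.90515605 252.33623597]
 [318.10422993 147.31499484]
 [273.878748   203.13333461]
 [279.02762432 323.52175821]
 [210.74663227 247.21958641]]
```

View pics/w2.png

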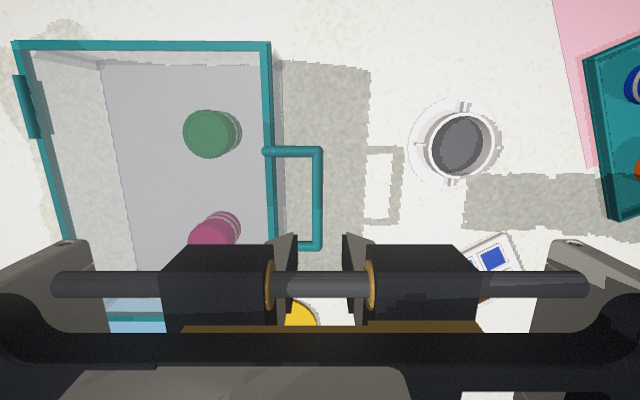

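The bar runs at column 318, rows 147–250, within 3 px of the prediction. I'll descend and pinch it.

Emit:
carry_out:
  claw: [2.6, 2.6, 2.6, 2.6, 2.6, 2.6, 0.5, 0.5, 0.5, 0.5, 0.5]
  delta_pos:
    - [0.2, 0, 2.5]
    - [0, 0, 3.5]
    - [0, 0, 3]
    - [0, 0, 1.7]
    - [0, 0, 0.9]
    - [0, 0, 0]
    - [0, 0, 0]
    - [0, 0, 0]
    - [0, 0, 0]
    - [0, 0, 0]
    - [0, 0, 0]
  angular:
    - [0, 0, 0]
    - [0, 0, 0]
    - [0, 0, 0]
    - [0, 0, 0]
    - [0, 0, 0]
    - [0, 0, 0]
    - [0, 0, 0]
    - [0, 0, 0]
    - [0, 0, 0]
    - [0, 0, 0]
    - [0, 0, 0]
  force: 25

```text
clock: 18.3
position: [0.5109, -0.0323, 0.0747]
ee_rot: [-3.126, 0.289, -0.005]
force: [1.5, 6.8, -0.5]
width: 0.099
gripper_force: 25.0
```

```bash
python3 -c "
from h import *
st()
a=np.linspace(0,1.81,25); P=np.c_[100-240*np.cos(a),92+240*np.sin(a)]/10
print(np.round(np.diff(P,axis=0)*-1,2).tolist())"
```

```text
t 18.3 box cm [  0.32 -13.81   7.47] th-yaw 0.003 zx,zy [0.0032 0.0024] F [ 1.5  6.8 -0.5] w 0.91 g 25.0 q [ 0.21  0.46 -0.33  2.    0.22  0.71 -2.01]
[[-0.07, -1.81], [-0.2, -1.8], [-0.34, -1.78], [-0.47, -1.75], [-0.6, -1.71], [-0.73, -1.66], [-0.85, -1.6], [-0.97, -1.53], [-1.08, -1.45], [-1.19, -1.36], [-1.29, -1.27], [-1.38, -1.17], [-1.46, -1.06], [-1.54, -0.95], [-1.61, -0.83], [-1.67, -0.71], [-1.71, -0.58], [-1.75, -0.45], [-1.78, -0.32], [-1.8, -0.18], [-1.81, -0.04], [-1.81, 0.09], [-1.8, 0.23], [-1.77, 0.36]]
```

Emit:
carry_out:
  claw: [0.5, 0.5, 0.5, 0.5, 0.5, 0.5, 0.5, 0.5, 0.5, 0.5, 0.5, 0.5]
  delta_pos:
    - [0, -0.2, -1.8]
    - [0, -0.2, -1.8]
    - [0, -0.35, -1.8]
    - [0, -0.5, -1.75]
    - [0, -0.6, -1.7]
    - [0, -0.75, -1.65]
    - [0, -0.85, -1.6]
    - [0, -0.95, -1.55]
    - [0, -1.1, -1.45]
    - [0, -1.2, -1.35]
    - [0, -1.3, -1.25]
    - [0, -1.4, -1.15]
  angular:
    - [0, 0, 0]
    - [0, 0, 0]
    - [0, 0, 0]
    - [0, 0, 0]
    - [0, 0, 0]
    - [0, 0, 0]
    - [0, 0, 0]
    - [0, 0, 0]
    - [0, 0, 0]
    - [0, 0, 0]
    - [0, 0, 0]
    - [0, 0, 0]

```text
clock: 19.5
position: [0.5281, 0.0585, 0.2636]
ee_rot: [-3.127, 0.292, -0.005]
force: [6.6, 2.3, -6.9]
width: 0.097
gripper_force: 25.0
```

```bash
python3 -c "
from h import *
s=st()
b=inv(s['position'])*100; z=s['position'][2]*100+1.9
print('angle',np.arctan2(z-9.2,10-b[1]),'radius',np.hypot(z-9.2,10-b[1]))
save(arm.get_image('scene'),'s3')"
```

```text
t 19.5 box cm [ 0.31 -4.56 26.36] th-yaw 0.0013 zx,zy [0.0035 0.0006] F [ 6.6  2.3 -6.9] w 0.9 g 25.0 q [ 0.1   0.28 -0.4   1.72  0.12  1.15 -2.09]
angle 0.9184301014149577 radius 23.98564897919938
```

View pics/s3.png

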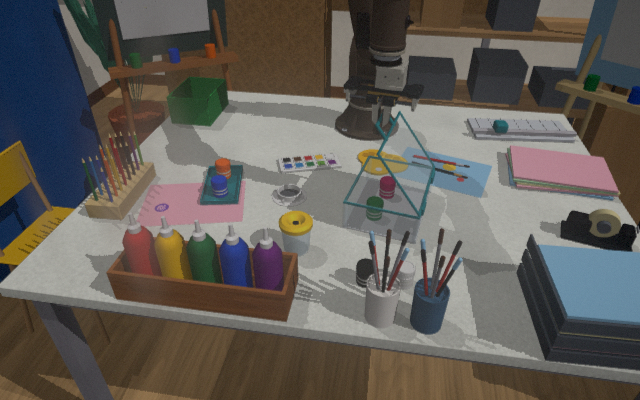

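The lid is half open at 0.92 rad with radius 240 mm, as it should be, and both pots stand in the tray around (220,175). I'm carrying on along the arc.

Emit:
carry_out:
  claw: [0.5, 0.5, 0.5, 0.5, 0.5, 0.5, 0.5, 0.5, 0.5, 0.5, 0.5, 0.5, 0.5]
  delta_pos:
    - [0, -1.45, -1.05]
    - [0, -1.55, -0.95]
    - [0, -1.6, -0.85]
    - [0, -1.65, -0.7]
    - [0, -1.7, -0.6]
    - [0, -1.75, -0.45]
    - [0, -1.8, -0.3]
    - [0, -1.8, -0.2]
    - [0, -1.8, 0]
    - [0, -1.8, 0.1]
    - [0, -1.8, 0.2]
    - [0, -1.6, 0.3]
    - [0, 0, 0]
  angular:
    - [0, 0, 0]
    - [0, 0, 0]
    - [0, 0, 0]
    - [0, 0, 0]
    - [0, 0, 0]
    - [0, 0, 0]
    - [0, 0, 0]
    - [0, 0, 0]
    - [0, 0, 0]
    - [0, 0, 0]
    - [0, 0, 0]
    - [0, 0, 0]
    - [0, 0, 0]

```text
clock: 20.85
position: [0.5659, 0.2593, 0.307]
ee_rot: [-3.127, 0.29, -0.004]
force: [6.5, -1.8, 3.2]
width: 0.098
gripper_force: 25.0
```

```bash
cat >> h.py <<'E'
def ang():
    s=st(); b=inv(s['position'])*100; z=s['position'][2]*100+1.9
    print('angle',np.arctan2(z-9.2,10-b[1]),'radius',np.hypot(z-9.2,10-b[1]))
E
python3 -c "
from h import *
ang()"
```

```text
t 20.85 box cm [ 0.29 15.87 30.7 ] th-yaw 0.0022 zx,zy [0.0024 0.001 ] F [ 6.5 -1.8  3.2] w 0.9 g 25.0 q [-0.22  0.42 -0.44  1.43  0.18  1.33 -2.43]
angle 1.8166669616813858 radius 24.12783732259125
```

Emit:
carry_out:
  claw: [2.5, 2.5, 2.5, 3, 3, 3, 3, 5, 6.5, 6.5, 6.5, 6.5, 6.5, 6.5, 6.5, 6.5]
  delta_pos:
    - [0, 0, 0]
    - [0, 0, 0]
    - [0, 0, 0]
    - [0, 0, -1]
    - [0, 0, -2]
    - [0, 0, -3]
    - [-0.5, 2, 0]
    - [-0.9, 3, 0]
    - [-1, 3, 0]
    - [-1, 3, 0]
    - [-1, 3, 1]
    - [-1, 3, 3]
    - [-0.8, 1.5, 4]
    - [0, 0, 4]
    - [0, 0, 4]
    - [0, 0, 0]
  angular:
    - [0, 0, 0]
    - [0, 0, 0]
    - [0, 0, 0]
    - [0, 0, 0]
    - [0, 0, 0]
    - [0, 0, 0]
    - [0, 0, 0]
    - [0, 0, 0]
    - [0, 0, 0]
    - [0, 0, 0]
    - [0, 0, 0]
    - [0, 0, 0]
    - [0, 0, 0]
    - [0, 0, 0]
    - [0, 0, 0]
    - [0, 0, 0]
  force: 15

```text
clock: 22.45
position: [0.4663, 0.0856, 0.2038]
ee_rot: [3.125, -0.292, -0.011]
force: [-0.2, -0.1, -0.0]
width: 0.708
gripper_force: 0.0
```

```bash
python3 -c "
from h import *
st([-5.9,-2.42,3.2])
p=arm.get_image('wrist'); save(p,'w4')
for t in arm.trace('magenta_pot',p)[:2]:
  x=potfit(p,t['region'],.004,(.47,.09)); print(t['conf'],inv(x[0]),x, np.array(t['centre'])*[640,400])
"
```

```text
t 22.45 box cm [-6.26 -3.04 20.38] th-yaw 0.0009 zx,zy [-0.0075 -0.0018] F [-0.2 -0.1 -0. ] w 6.52 g 0.0 q [ 0.05  0.25 -0.41  1.93  0.12  0.99 -2.18]
delta tool cm [ 0.36 -0.62 17.18]
0.87 [-0.06088521 -0.02132158] (array([0.46970941, 0.09428856]), 1668, 1757.6476205631625) [308.992 183.8  ]
```

View pics/w4.png

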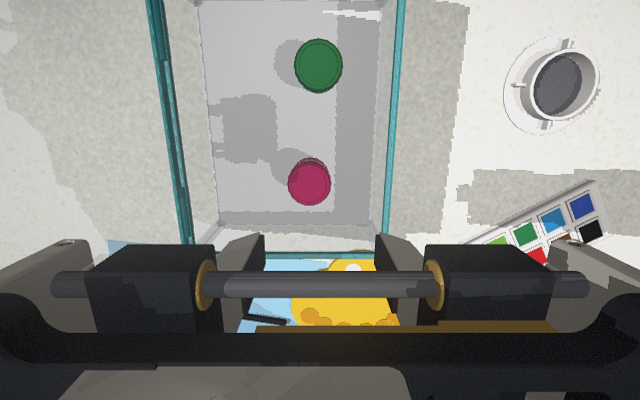

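The lid stands open and the magenta cap is at (309,184). I'll descend to TCP z 0.033, which keeps the gripper body above the rim.

Emit:
carry_out:
  claw: [6.5, 6.5, 6.5, 6.5, 6.5, 6.5, 6.5, 6.5]
  delta_pos:
    - [0.2, -0.6, 2.5]
    - [0.1, -0.2, 4]
    - [0, 0, 4]
    - [0, 0, 3]
    - [0, 0, 2]
    - [0, 0, 1]
    - [0, 0, 0]
    - [0, 0, 0]
  angular:
    - [0, 0, 0]
    - [0, 0, 0]
    - [0, 0, 0]
    - [0, 0, 0]
    - [0, 0, 0]
    - [0, 0, 0]
    - [0, 0, 0]
    - [0, 0, 0]

```text
clock: 23.35
position: [0.4753, 0.0946, 0.0436]
ee_rot: [-3.127, 0.292, -0.004]
force: [0.8, -0.5, 0.5]
width: 0.707
gripper_force: 0.0
```

```bash
python3 -c "
from h import *
st([-6,-2.2,3.3])"
```

```text
t 23.35 box cm [-5.55 -2.    4.36] th-yaw 0.0011 zx,zy [0.0025 0.0004] F [ 0.8 -0.5  0.5] w 6.51 g 0.0 q [-0.04  0.48 -0.35  2.08  0.28  0.61 -2.34]
delta tool cm [-0.45  0.2   1.06]
```

Emit:
carry_out:
  claw: [6.5, 6.5, 6.5, 4, 4, 4, 4, 4, 4, 4]
  delta_pos:
    - [-0.2, 0.1, 0.4]
    - [-0.2, 0.1, 0.6]
    - [0, 0, 0]
    - [0, 0, 0]
    - [0, 0, 0]
    - [0, 0, 0]
    - [0, 0, 0]
    - [0, 0, 0]
    - [0, 0, 0]
    - [0, 0, 0]
  angular:
    - [0, 0, 0]
    - [0, 0, 0]
    - [0, 0, 0]
    - [0, 0, 0]
    - [0, 0, 0]
    - [0, 0, 0]
    - [0, 0, 0]
    - [0, 0, 0]
    - [0, 0, 0]
    - [0, 0, 0]

```text
clock: 24.35
position: [0.4697, 0.0931, 0.0322]
ee_rot: [-3.128, 0.292, -0.001]
force: [0.7, 0.4, 2.0]
width: 0.506
gripper_force: 15.0
```

```bash
python3 -c "
from h import *
st([4.34,-29.85,10])"
```

```text
t 24.35 box cm [-6.06 -2.25  3.22] th-yaw 0.0012 zx,zy [0.0005 0.0002] F [0.7 0.4 2. ] w 4.66 g 15.0 q [-0.05  0.5  -0.34  2.1   0.29  0.58 -2.35]
delta tool cm [10.4  27.6  -6.78]
```

Emit:
carry_out:
  claw: [4, 4, 4, 4, 4, 4, 4, 4, 4, 4, 4, 4, 4, 4, 4, 4, 4]
  delta_pos:
    - [0, 0, -1]
    - [0, 0, -2.5]
    - [0, 0, -3.5]
    - [0, 0, -3.5]
    - [0, 0, -2.5]
    - [0.5, 1.5, -0.5]
    - [1, 3, 0]
    - [1.3, 3.5, 0]
    - [1.4, 4, 0]
    - [1.4, 4, 0]
    - [1.4, 4, 0]
    - [1.4, 3.5, 0]
    - [1.2, 2.5, 0]
    - [0.8, 1.6, 0]
    - [0, 0, 2]
    - [0, 0, 2]
    - [0, 0, 0]
  angular:
    - [0, 0, 0]
    - [0, 0, 0]
    - [0, 0, 0]
    - [0, 0, 0]
    - [0, 0, 0]
    - [0, 0, 0]
    - [0, 0, 0]
    - [0, 0, 0]
    - [0, 0, 0]
    - [0, 0, 0]
    - [0, 0, 0]
    - [0, 0, 0]
    - [0, 0, 0]
    - [0, 0, 0]
    - [0, 0, 0]
    - [0, 0, 0]
    - [0, 0, 0]

```text
clock: 26.05
position: [0.5186, -0.1965, 0.125]
ee_rot: [-3.127, 0.291, 0.008]
force: [-0.3, 0.1, -0.3]
width: 0.512
gripper_force: 15.0
```

```bash
python3 -c "
from h import *
st([4.34,-29.85,3.2])
p=arm.get_image('wrist'); save(p,'w5')
c=boxT(BV,[.0434,-.2985,0])[0]
for t in arm.place_of('pot_holder',p)[:2]: print(t['conf'],np.array(t['centre'])*[640,400],inv(at_z(p,t['centre'],0)))
t=np.linspace(0,6.28,24); im=p['frame'][:,:,::-1].copy()
for r,z in ((.054,.004),(.037,.021)):
  cv2.polylines(im,[np.int32(proj(p,np.c_[c[0]+r*np.cos(t),c[1]+r*np.sin(t),0*t+z]))],True,(0,0,255),1)
cv2.imwrite('pics/w5.png',im)
save(arm.get_image('top'),'t5')
"
```

```text
t 26.05 box cm [  4.13 -29.79  12.5 ] th-yaw 0.0019 zx,zy [-0.0047  0.0019] F [-0.3  0.1 -0.3] w 4.71 g 15.0 q [ 0.47  0.45 -0.28  1.84  0.16  0.87 -1.64]
delta tool cm [0.21 0.06 9.3 ]
```

View pics/w5.png

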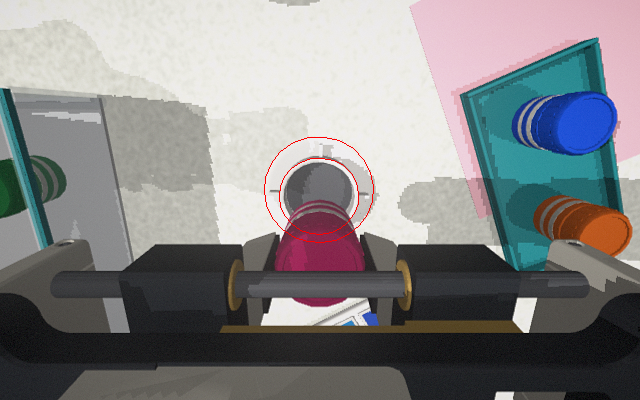

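The overlay matches the holder ring at (319,195). Lowering.

Emit:
carry_out:
  claw: [4, 4, 4, 4, 4, 4, 4]
  delta_pos:
    - [0.1, 0, 1.5]
    - [0, 0, 2.5]
    - [0, 0, 2]
    - [0, 0, 1.2]
    - [0, 0, 0.6]
    - [0, 0, 0.3]
    - [0, 0, 0]
  angular:
    - [0, 0, 0]
    - [0, 0, 0]
    - [0, 0, 0]
    - [0, 0, 0]
    - [0, 0, 0]
    - [0, 0, 0]
    - [0, 0, 0]

```text
clock: 26.9
position: [0.522, -0.1978, 0.0465]
ee_rot: [3.128, -0.292, 0.001]
force: [0.4, -0.7, -1.0]
width: 0.51
gripper_force: 15.0
```

```bash
python3 -c "
from h import *
st([4.34,-29.85,3.2])"
```

```text
t 26.9 box cm [  4.49 -29.86   4.65] th-yaw 0.0012 zx,zy [ 0.0007 -0.0002] F [ 0.4 -0.7 -1. ] w 4.69 g 15.0 q [ 0.45  0.56 -0.25  1.91  0.21  0.7  -1.68]
delta tool cm [-0.15 -0.01  1.45]
```

Emit:
carry_out:
  claw: [4, 4, 4, 4, 4, 4]
  delta_pos:
    - [-0.1, 0, 0.4]
    - [0, 0, 0.4]
    - [0, 0, 0.3]
    - [0, 0, 0.2]
    - [0, 0, 0.1]
    - [0, 0, 0]
  angular:
    - [0, 0, 0]
    - [0, 0, 0]
    - [0, 0, 0]
    - [0, 0, 0]
    - [0, 0, 0]
    - [0, 0, 0]

```text
clock: 27.5
position: [0.5205, -0.1976, 0.0322]
ee_rot: [3.128, -0.292, -0.0]
force: [-1.4, -0.3, 2.4]
width: 0.511
gripper_force: 15.0
```

Emit:
carry_out:
  claw: [7, 7, 7, 7, 7, 7, 7, 5, 4, 4, 4, 4, 4, 4, 4, 4, 4, 4, 4, 4]
  delta_pos:
    - [0, 0, 0]
    - [0, 0, 0]
    - [0, 0, -1]
    - [0, 0, -3]
    - [0, -1, -4]
    - [-0.4, -3, -3.5]
    - [-0.4, -3, -3.5]
    - [-0.4, -3, -3.5]
    - [-0.4, -3, -3.5]
    - [-0.4, -3, -3.5]
    - [-0.4, -4, -2]
    - [-0.4, -4, -2]
    - [-0.4, -4, -2]
    - [-0.4, -4, -2]
    - [-0.2, -4, 0]
    - [-0.2, -4, 0]
    - [-0.1, -4, 0]
    - [0, -1.7, 0]
    - [0, 0, 0]
    - [0, 0, 0]
  angular:
    - [0, 0, 0]
    - [0, 0, 0]
    - [0, 0, 0]
    - [0, 0, 0]
    - [0, 0, 0]
    - [0, 0, 0]
    - [0, 0, 0]
    - [0, 0, 0]
    - [0, 0, 0]
    - [0, 0, 0]
    - [0, 0, 0]
    - [0, 0, 0]
    - [0, 0, 0]
    - [0, 0, 0]
    - [0, 0, 0]
    - [0, 0, 0]
    - [0, 0, 0]
    - [0, 0, 0]
    - [0, 0, 0]
    - [0, 0, 0]

```text
clock: 29.5
position: [0.565, 0.2582, 0.3672]
ee_rot: [3.127, -0.292, 0.0]
force: [0.5, -0.3, -0.1]
width: 0.439
gripper_force: 0.0
```

```bash
python3 -c "
from h import *
st([.2,16.15,30.5])
p=arm.get_image('top'); save(p,'t6')
P=boxT(BV,[0,.1615,.324]); print(proj(p,P))
p=arm.get_image('wrist')
for t in arm.place_of('lid_bar',p)[:2]: print(t['conf'],np.array(t['centre'])*[640,400],inv(at_z(p,t['centre'],.324)))
"
```

```text
t 29.5 box cm [ 0.22 15.74 36.72] th-yaw 0.0008 zx,zy [ 0.0001 -0.0008] F [ 0.5 -0.3 -0.1] w 4.04 g 0.0 q [-0.21  0.4  -0.46  1.32  0.17  1.46 -2.42]
delta tool cm [-0.02 -0.41  6.22]
[[120.04295756 215.7717588 ]]
0.56 [309.12 224.52] [0.00205497 0.16330284]
```

View pics/t6.png

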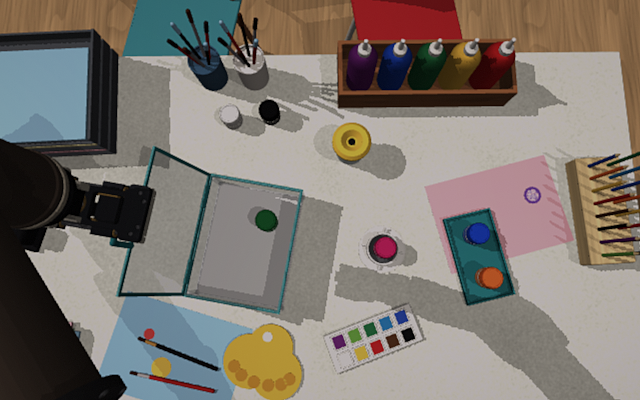

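Magenta stands in the holder at (385,247) and the lid is open. I'll grip the bar again.

Emit:
carry_out:
  claw: [4, 4, 4, 4, 4, 0.5, 0.5, 0.5, 0.5, 0.5, 0.5]
  delta_pos:
    - [0, -0.4, 1.5]
    - [0, 0, 2.5]
    - [0, 0, 1.5]
    - [0, 0, 0.7]
    - [0, 0, 0]
    - [0, 0, 0]
    - [0, 0, 0]
    - [0, 0, 0]
    - [0, 0, 0]
    - [0, 0, 0]
    - [0, 0, 0]
  angular:
    - [0, 0, 0]
    - [0, 0, 0]
    - [0, 0, 0]
    - [0, 0, 0]
    - [0, 0, 0]
    - [0, 0, 0]
    - [0, 0, 0]
    - [0, 0, 0]
    - [0, 0, 0]
    - [0, 0, 0]
    - [0, 0, 0]
  force: 25

```text
clock: 30.75
position: [0.5658, 0.2633, 0.3054]
ee_rot: [-3.128, 0.292, -0.001]
force: [0.2, 0.4, 2.3]
width: 0.093
gripper_force: 25.0
```

```bash
python3 -c "
from h import *
ang()
a=np.linspace(1.82,0,29); P=np.c_[100-240*np.cos(a),92+240*np.sin(a)]/10
print(np.round(np.diff(P,axis=0)*-1,2).tolist())"
```

```text
t 30.75 box cm [ 0.2  16.26 30.54] th-yaw 0.0013 zx,zy [0.0006 0.0004] F [0.2 0.4 2.3] w 0.86 g 25.0 q [-0.21  0.43 -0.46  1.43  0.19  1.33 -2.44]
angle 1.8340201062141583 radius 24.064261188351896
[[1.52, -0.34], [1.54, -0.24], [1.55, -0.14], [1.56, -0.03], [1.56, 0.07], [1.55, 0.17], [1.54, 0.27], [1.52, 0.37], [1.49, 0.47], [1.46, 0.56], [1.42, 0.65], [1.37, 0.75], [1.32, 0.83], [1.26, 0.92], [1.2, 1.0], [1.13, 1.07], [1.06, 1.14], [0.98, 1.21], [0.9, 1.27], [0.82, 1.33], [0.73, 1.38], [0.64, 1.42], [0.55, 1.46], [0.45, 1.49], [0.35, 1.52], [0.25, 1.54], [0.15, 1.55], [0.05, 1.56]]
```

Emit:
carry_out:
  claw: [0.5, 0.5, 0.5, 0.5, 0.5, 0.5, 0.5, 0.5, 0.5, 0.5, 0.5, 0.5, 0.5, 0.5]
  delta_pos:
    - [0, 1, -0.25]
    - [0, 1.5, -0.3]
    - [0, 1.55, -0.15]
    - [0, 1.55, -0.05]
    - [0, 1.55, 0.05]
    - [0, 1.55, 0.15]
    - [0, 1.55, 0.25]
    - [0, 1.5, 0.35]
    - [0, 1.5, 0.45]
    - [0, 1.45, 0.55]
    - [0, 1.4, 0.65]
    - [0, 1.35, 0.75]
    - [0, 1.3, 0.85]
    - [0, 1.25, 0.9]
  angular:
    - [0, 0, 0]
    - [0, 0, 0]
    - [0, 0, 0]
    - [0, 0, 0]
    - [0, 0, 0]
    - [0, 0, 0]
    - [0, 0, 0]
    - [0, 0, 0]
    - [0, 0, 0]
    - [0, 0, 0]
    - [0, 0, 0]
    - [0, 0, 0]
    - [0, 0, 0]
    - [0, 0, 0]

```text
clock: 32.15
position: [0.5275, 0.0634, 0.2625]
ee_rot: [3.125, -0.294, -0.002]
force: [-4.7, -4.1, 7.5]
width: 0.096
gripper_force: 25.0
```

```bash
python3 -c "
from h import *
ang()"
```

```text
t 32.15 box cm [ 0.17 -4.09 26.25] th-yaw -0.0005 zx,zy [-0.0016 -0.0026] F [-4.7 -4.1  7.5] w 0.88 g 25.0 q [ 0.11  0.29 -0.42  1.72  0.13  1.16 -2.11]
angle 0.9316012154581164 radius 23.61392835595708
```

Emit:
carry_out:
  claw: [0.5, 0.5, 0.5, 0.5, 0.5, 0.5, 0.5, 0.5, 0.5, 0.5, 0.5, 0.5]
  delta_pos:
    - [0, 1.3, 0.85]
    - [0, 1.2, 1]
    - [0, 1.1, 1.1]
    - [0, 1, 1.2]
    - [0, 0.95, 1.25]
    - [0, 0.85, 1.3]
    - [0, 0.75, 1.35]
    - [0, 0.65, 1.4]
    - [0, 0.55, 1.45]
    - [0, 0.45, 1.5]
    - [0, 0.35, 1.5]
    - [0, 0, 0]
  angular:
    - [0, 0, 0]
    - [0, 0, 0]
    - [0, 0, 0]
    - [0, 0, 0]
    - [0, 0, 0]
    - [0, 0, 0]
    - [0, 0, 0]
    - [0, 0, 0]
    - [0, 0, 0]
    - [0, 0, 0]
    - [0, 0, 0]
    - [0, 0, 0]

```text
clock: 33.35
position: [0.5105, -0.0259, 0.1217]
ee_rot: [3.126, -0.294, -0.004]
force: [-4.2, -5.0, 0.3]
width: 0.1
gripper_force: 25.0
```

```bash
python3 -c "
from h import *
ang()"
```

```text
t 33.35 box cm [  0.15 -13.18  12.17] th-yaw -0.0005 zx,zy [-0.003  -0.0017] F [-4.2 -5.   0.3] w 0.92 g 25.0 q [ 0.23  0.4  -0.37  1.95  0.19  0.83 -2.  ]
angle 0.20713913784611923 radius 23.689082358887735
```

Emit:
carry_out:
  claw: [0.5, 0.5, 0.5, 0.5, 0.5, 0.5, 0.5, 0.5]
  delta_pos:
    - [0, 0.3, 1]
    - [0, 0.2, 1]
    - [0, 0.1, 0.8]
    - [0, 0.05, 0.6]
    - [0, 0, 0.5]
    - [0, 0, 0.3]
    - [0, 0, 0.2]
    - [0, 0, 0]
  angular:
    - [0, 0, 0]
    - [0, 0, 0]
    - [0, 0, 0]
    - [0, 0, 0]
    - [0, 0, 0]
    - [0, 0, 0]
    - [0, 0, 0]
    - [0, 0, 0]

```text
clock: 34.15
position: [0.5094, -0.0316, 0.0793]
ee_rot: [3.126, -0.294, -0.003]
force: [-5.0, -6.5, 0.1]
width: 0.099
gripper_force: 25.0
```

```bash
python3 -c "
from h import *
ang()"
```

```text
t 34.15 box cm [  0.16 -13.76   7.93] th-yaw 0.0 zx,zy [-0.0022 -0.0018] F [-5.  -6.5  0.1] w 0.91 g 25.0 q [ 0.22  0.46 -0.35  1.99  0.23  0.73 -2.03]
angle 0.02634162241321717 radius 23.77216943129258
```

Emit:
carry_out:
  claw: [0.5, 0.5, 0.5, 0.5, 0.5]
  delta_pos:
    - [0, 0.1, 0.2]
    - [0, 0, 0.2]
    - [0, 0, 0.2]
    - [0, 0, 0.1]
    - [0, 0, 0]
  angular:
    - [0, 0, 0]
    - [0, 0, 0]
    - [0, 0, 0]
    - [0, 0, 0]
    - [0, 0, 0]

```text
clock: 34.65
position: [0.5094, -0.0319, 0.0724]
ee_rot: [3.127, -0.293, -0.003]
force: [-4.4, -3.4, 0.7]
width: 0.099
gripper_force: 25.0
```

Emit:
carry_out:
  claw: [0.5, 0.5, 0.5, 0.5]
  delta_pos:
    - [0, 0, 0.15]
    - [0, 0, 0.15]
    - [0, 0, 0.1]
    - [0, 0, 0]
  angular:
    - [0, 0, 0]
    - [0, 0, 0]
    - [0, 0, 0]
    - [0, 0, 0]

```text
clock: 35.05
position: [0.5094, -0.032, 0.0684]
ee_rot: [3.127, -0.293, -0.003]
force: [-4.6, -4.6, 0.0]
width: 0.1
gripper_force: 25.0
```

Emit:
carry_out:
  claw: [0.5, 0.5, 0.5, 0.5]
  delta_pos:
    - [0, 0, 0.15]
    - [0, 0, 0.15]
    - [0, 0, 0.1]
    - [0, 0, 0]
  angular:
    - [0, 0, 0]
    - [0, 0, 0]
    - [0, 0, 0]
    - [0, 0, 0]

```text
clock: 35.45
position: [0.5096, -0.032, 0.0661]
ee_rot: [3.126, -0.293, -0.001]
force: [-11.6, -4.7, 23.0]
width: 0.101
gripper_force: 25.0
```

```bash
python3 -c "
from h import *
ang()
a=arm.get_image('scene')['frame'][140:250,320:460]; save({'frame':cv2.resize(a,None,fx=5,fy=5)},'s7')
"
```

```text
t 35.45 box cm [  0.18 -13.79   6.61] th-yaw 0.0006 zx,zy [-0.0009 -0.0019] F [-11.6  -4.7  23. ] w 0.93 g 25.0 q [ 0.21  0.48 -0.34  2.    0.24  0.7  -2.04]
angle -0.028987556400214064 radius 23.803487215858162
```

View pics/s7.png

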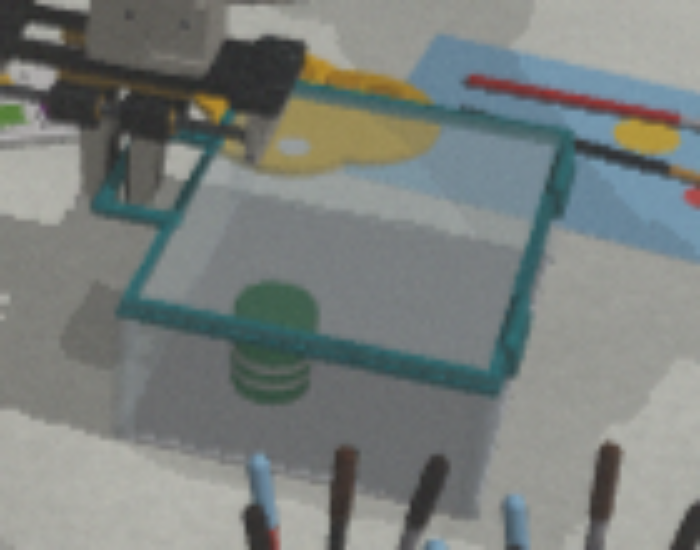

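The lid is shut: 23 N of contact, with its edge flush on the box. Backing off, releasing, and going for the orange pot.

Emit:
carry_out:
  claw: [0.5, 2.6, 2.6, 2.6, 2.6, 2.6, 2.6, 2.6, 5, 7, 8, 8, 8, 8, 8, 8, 8, 8, 8, 8]
  delta_pos:
    - [0, 0, -0.2]
    - [0, 0, 0]
    - [0, 0, 0]
    - [0, 0, -0.5]
    - [0, 0, -1.5]
    - [0, 0, -3]
    - [0, 0, -4]
    - [0, 0, -3]
    - [0.2, 2, 0]
    - [0.2, 3, 0]
    - [0.2, 4, 0]
    - [0.2, 4.5, 0]
    - [0.2, 4.5, 0]
    - [0.2, 4.5, 0]
    - [0.2, 4.5, 0]
    - [0.2, 4.5, 0]
    - [0.2, 4.5, 0]
    - [0.1, 2.5, 0]
    - [0, 1, 0]
    - [0, 0, 0]
  angular:
    - [0, 0, 0]
    - [0, 0, 0]
    - [0, 0, 0]
    - [0, 0, 0]
    - [0, 0, 0]
    - [0, 0, 0]
    - [0, 0, 0]
    - [0, 0, 0]
    - [0, 0, 0]
    - [0, 0, 0]
    - [0, 0, 0]
    - [0, 0, 0]
    - [0, 0, 0]
    - [0, 0, 0]
    - [0, 0, 0]
    - [0, 0, 0]
    - [0, 0, 0]
    - [0, 0, 0]
    - [0, 0, 0]
    - [0, 0, 0]
  force: 15

```text
clock: 37.5
position: [0.4556, -0.4234, 0.187]
ee_rot: [3.128, -0.295, 0.0]
force: [0.6, 0.2, -1.1]
width: 0.875
gripper_force: 0.0
```

```bash
python3 -c "
from h import *
st([2.13,-53.5,2.1])
p=arm.get_image('wrist')
for n in ('orange_pot','blue_pot'):
 for t in arm.trace(n,p)[:1]:
  x=potfit(p,t['region'],.004,(.47,-.42)); print(n,t['conf'],inv(x[0]),x)
"
```

```text
t 37.5 box cm [  2.17 -53.25  18.7 ] th-yaw -0.0005 zx,zy [ 0.0003 -0.0001] F [ 0.6  0.2 -1.1] w 8.05 g 0.0 q [ 0.83  0.48 -0.24  1.62  0.12  1.06 -1.21]
delta tool cm [-0.04  0.25 16.6 ]
orange_pot 0.63 [ 0.01951898 -0.53651462] (array([ 0.45277493, -0.42686586]), 1844, 1951.6931726683397)
blue_pot 0.6 [ 0.11060712 -0.49724271] (array([ 0.54958269, -0.40524202]), 2060, 2210.097446459753)
```

Emit:
carry_out:
  claw: [8, 8, 8, 8, 8, 8, 8, 8, 4, 4, 4, 4, 4, 4, 4]
  delta_pos:
    - [0, 0.2, 2.5]
    - [0, 0, 4]
    - [0, 0, 4]
    - [0, 0, 3]
    - [0, 0, 1.5]
    - [0, 0, 0.9]
    - [0, 0, 0.4]
    - [0, 0, 0]
    - [0, 0, 0]
    - [0, 0, 0]
    - [0, 0, 0]
    - [0, 0, 0]
    - [0, 0, 0]
    - [0, 0, 0]
    - [0, 0, 0]
  angular:
    - [0, 0, 0]
    - [0, 0, 0]
    - [0, 0, 0]
    - [0, 0, 0]
    - [0, 0, 0]
    - [0, 0, 0]
    - [0, 0, 0]
    - [0, 0, 0]
    - [0, 0, 0]
    - [0, 0, 0]
    - [0, 0, 0]
    - [0, 0, 0]
    - [0, 0, 0]
    - [0, 0, 0]
    - [0, 0, 0]

```text
clock: 39.15
position: [0.4555, -0.4247, 0.0243]
ee_rot: [3.128, -0.292, 0.0]
force: [-0.7, -0.1, 4.3]
width: 0.507
gripper_force: 15.0
```

```bash
python3 -c "
from h import *
st([-6.2,3.77,14])"
```

```text
t 39.15 box cm [  2.18 -53.39   2.43] th-yaw 0.001 zx,zy [ 0.0002 -0.0004] F [-0.7 -0.1  4.3] w 4.66 g 15.0 q [ 0.8   0.66 -0.21  1.76  0.19  0.74 -1.26]
delta tool cm [ -8.38 -57.16 -11.57]
```

Emit:
carry_out:
  claw: [4, 4, 4, 4, 4, 4, 4, 4, 4, 4, 4, 4, 4, 4, 4, 4, 4, 4, 4, 4]
  delta_pos:
    - [0, 0, -1]
    - [0, 0, -3]
    - [0, -1, -4]
    - [-0.3, -2, -4]
    - [-0.5, -3, -3]
    - [-0.6, -4, 0]
    - [-0.6, -4, 0]
    - [-0.6, -4, 0]
    - [-0.6, -4, 0]
    - [-0.6, -4, 0]
    - [-0.6, -4, 0]
    - [-0.6, -4, 0]
    - [-0.6, -4, 0]
    - [-0.6, -4, 0]
    - [-0.6, -4, 0]
    - [-0.6, -4, 0]
    - [-0.6, -4, 0]
    - [-0.3, -2.5, 0.5]
    - [0, -0.7, 1]
    - [0, 0, 0]
  angular:
    - [0, 0, 0]
    - [0, 0, 0]
    - [0, 0, 0]
    - [0, 0, 0]
    - [0, 0, 0]
    - [0, 0, 0]
    - [0, 0, 0]
    - [0, 0, 0]
    - [0, 0, 0]
    - [0, 0, 0]
    - [0, 0, 0]
    - [0, 0, 0]
    - [0, 0, 0]
    - [0, 0, 0]
    - [0, 0, 0]
    - [0, 0, 0]
    - [0, 0, 0]
    - [0, 0, 0]
    - [0, 0, 0]
    - [0, 0, 0]

```text
clock: 41.15
position: [0.4789, 0.1535, 0.1581]
ee_rot: [3.128, -0.289, -0.003]
force: [0.0, -1.0, -0.8]
width: 0.509
gripper_force: 15.0
```

```bash
python3 -c "
from h import *
st([-6.2,3.77,11.45])"
```

```text
t 41.15 box cm [-6.29  3.85 15.81] th-yaw 0.0032 zx,zy [-0.0019 -0.0006] F [ 0.  -1.  -0.8] w 4.68 g 15.0 q [-0.06  0.36 -0.46  1.92  0.2   0.91 -2.37]
delta tool cm [0.09 0.08 4.36]
```

Emit:
carry_out:
  claw: [4, 4, 4, 4, 4, 4, 4]
  delta_pos:
    - [0, 0, 1]
    - [0, 0, 1.3]
    - [0, 0, 0.8]
    - [0, 0, 0.5]
    - [0, 0, 0.3]
    - [0, 0, 0]
    - [0, 0, 0]
  angular:
    - [0, 0, 0]
    - [0, 0, 0]
    - [0, 0, 0]
    - [0, 0, 0]
    - [0, 0, 0]
    - [0, 0, 0]
    - [0, 0, 0]

```text
clock: 41.85
position: [0.4799, 0.1531, 0.1202]
ee_rot: [-3.128, 0.292, -0.0]
force: [-1.0, -0.3, -1.1]
width: 0.509
gripper_force: 15.0
```

```bash
python3 -c "
from h import *
st([-6.2,3.77,11.45])"
```

```text
t 41.85 box cm [-6.18  3.83 12.02] th-yaw 0.0011 zx,zy [0.0003 0.0001] F [-1.  -0.3 -1.1] w 4.68 g 15.0 q [-0.07  0.4  -0.44  1.96  0.23  0.82 -2.4 ]
delta tool cm [-0.02  0.06  0.57]
```

Emit:
carry_out:
  claw: [4, 4, 4, 4, 4, 4]
  delta_pos:
    - [0, 0, 0.2]
    - [0, 0, 0.15]
    - [0, 0, 0.1]
    - [0, 0, 0.1]
    - [0, 0, 0.05]
    - [0, 0, 0]
  angular:
    - [0, 0, 0]
    - [0, 0, 0]
    - [0, 0, 0]
    - [0, 0, 0]
    - [0, 0, 0]
    - [0, 0, 0]

```text
clock: 42.45
position: [0.4798, 0.153, 0.1142]
ee_rot: [3.128, -0.292, 0.0]
force: [-1.3, 0.5, 3.0]
width: 0.505
gripper_force: 15.0
```

Emit:
carry_out:
  claw: [7, 7, 7, 7, 8, 8, 8, 8, 8, 8, 8, 8, 8, 8, 8, 8, 8, 8, 8, 8]
  delta_pos:
    - [0, 0, 0]
    - [0, 0, 0]
    - [0, 0, -1]
    - [0, 0, -3]
    - [0, 0, -3.5]
    - [0.5, 2, 0]
    - [1, 3, 0]
    - [1.3, 4, 0]
    - [1.3, 4, 0]
    - [1.3, 4, 0]
    - [1.3, 4, 0]
    - [1.3, 4, 0]
    - [1.3, 4, 0]
    - [1.3, 4, 0]
    - [1.3, 4, 0]
    - [1.3, 4, 0]
    - [1.3, 4, 0]
    - [1.3, 4, 0]
    - [1.3, 3, 0]
    - [0.5, 1.4, 0]
  angular:
    - [0, 0, 0]
    - [0, 0, 0]
    - [0, 0, 0]
    - [0, 0, 0]
    - [0, 0, 0]
    - [0, 0, 0]
    - [0, 0, 0]
    - [0, 0, 0]
    - [0, 0, 0]
    - [0, 0, 0]
    - [0, 0, 0]
    - [0, 0, 0]
    - [0, 0, 0]
    - [0, 0, 0]
    - [0, 0, 0]
    - [0, 0, 0]
    - [0, 0, 0]
    - [0, 0, 0]
    - [0, 0, 0]
    - [0, 0, 0]

```text
clock: 44.45
position: [0.5533, -0.4082, 0.1893]
ee_rot: [3.126, -0.298, 0.0]
force: [-0.7, -0.1, 0.1]
width: 0.87
gripper_force: 0.0
```

```bash
cat >> h.py <<'E'
def cap(p,u):
    f=p["frame"]; d=np.abs(f.astype(int)-f[u[1],u[0]].astype(int)).sum(2)
    k=((d<60)*255).astype(np.uint8); w=np.zeros_like(k); cv2.circle(w,u,18,255,-1); k&=w
    cs,_=cv2.findContours(k,0,2); c=max(cs,key=cv2.contourArea); return cv2.fitEllipse(c)
E
python3 -c "
from h import *
st([11.16,-49.56,2.1])
p=arm.get_image('top'); save(p,'t8'); print(cap(p,(214,269)), 'orig 212.13 269.05')
e=cap(p,(214,269)); print(inv(at_z(p,((e[0][0]+.5)/640,(e[0][1]+.5)/400),.149)),'orig -.0649 .0381')
"
```

```text
t 44.45 box cm [ 11.48 -49.95  18.93] th-yaw -0.0025 zx,zy [ 0.0001 -0.0013] F [-0.7 -0.1  0.1] w 8.0 g 0.0 q [ 0.71  0.58 -0.25  1.43  0.15  1.15 -1.32]
delta tool cm [-0.32 -0.39 16.83]
((212.77920532226562, 269.2865295410156), (21.172719955444336, 21.687000274658203), 51.621212005615234) orig 212.13 269.05
[-0.06513906  0.03666739] orig -.0649 .0381
```

Orange is back within 1.5 mm of its start. Now blue.

Emit:
carry_out:
  claw: [8, 8, 8, 8, 8, 8, 8, 8, 4, 4, 4, 4, 4, 4, 4]
  delta_pos:
    - [-0.3, -0.4, 2.5]
    - [0, 0, 4]
    - [0, 0, 4]
    - [0, 0, 3]
    - [0, 0, 1.5]
    - [0, 0, 0.9]
    - [0, 0, 0.4]
    - [0, 0, 0]
    - [0, 0, 0]
    - [0, 0, 0]
    - [0, 0, 0]
    - [0, 0, 0]
    - [0, 0, 0]
    - [0, 0, 0]
    - [0, 0, 0]
  angular:
    - [0, 0, 0]
    - [0, 0, 0]
    - [0, 0, 0]
    - [0, 0, 0]
    - [0, 0, 0]
    - [0, 0, 0]
    - [0, 0, 0]
    - [0, 0, 0]
    - [0, 0, 0]
    - [0, 0, 0]
    - [0, 0, 0]
    - [0, 0, 0]
    - [0, 0, 0]
    - [0, 0, 0]
    - [0, 0, 0]

```text
clock: 46.0
position: [0.5518, -0.4003, 0.0264]
ee_rot: [3.127, -0.292, 0.001]
force: [-1.5, -0.9, 4.1]
width: 0.51
gripper_force: 15.0
```

```bash
python3 -c "
from h import *
st([7.33,4.85,14])"
```

```text
t 46.0 box cm [ 11.18 -49.2    2.64] th-yaw 0.0009 zx,zy [ 0.0004 -0.0007] F [-1.5 -0.9  4.1] w 4.69 g 15.0 q [ 0.69  0.74 -0.23  1.59  0.21  0.84 -1.37]
delta tool cm [ -3.85 -54.05 -11.36]
```

Emit:
carry_out:
  claw: [4, 4, 4, 4, 4, 4, 4, 4, 4, 4, 4, 4, 4, 4, 4, 4, 4, 4, 4, 4]
  delta_pos:
    - [0, 0, -1]
    - [0, 0, -3]
    - [0, -1, -4]
    - [-0.2, -2, -4]
    - [-0.2, -3, -2.5]
    - [-0.3, -4, 0]
    - [-0.3, -4, 0]
    - [-0.3, -4, 0]
    - [-0.3, -4, 0]
    - [-0.3, -4, 0]
    - [-0.3, -4, 0]
    - [-0.3, -4, 0]
    - [-0.3, -4, 0]
    - [-0.3, -4, 0]
    - [-0.3, -4, 0]
    - [-0.3, -4, 0]
    - [-0.1, -2.5, 0]
    - [0, -1.5, 0.5]
    - [0, 0, 1]
    - [0, 0, 0]
  angular:
    - [0, 0, 0]
    - [0, 0, 0]
    - [0, 0, 0]
    - [0, 0, 0]
    - [0, 0, 0]
    - [0, 0, 0]
    - [0, 0, 0]
    - [0, 0, 0]
    - [0, 0, 0]
    - [0, 0, 0]
    - [0, 0, 0]
    - [0, 0, 0]
    - [0, 0, 0]
    - [0, 0, 0]
    - [0, 0, 0]
    - [0, 0, 0]
    - [0, 0, 0]
    - [0, 0, 0]
    - [0, 0, 0]
    - [0, 0, 0]

```text
clock: 48.0
position: [0.6132, 0.1358, 0.1539]
ee_rot: [3.125, -0.293, -0.005]
force: [-0.2, -1.0, -0.3]
width: 0.508
gripper_force: 15.0
```

```bash
python3 -c "
from h import *
st([7.33,4.85,11.65])"
```

```text
t 48.0 box cm [ 7.24  4.61 15.39] th-yaw 0.0002 zx,zy [-0.0032 -0.0021] F [-0.2 -1.  -0.3] w 4.67 g 15.0 q [-0.08  0.53 -0.34  1.63  0.2   1.02 -2.23]
delta tool cm [ 0.09 -0.24  3.74]
```

Emit:
carry_out:
  claw: [4, 4, 4, 4, 4, 4, 4]
  delta_pos:
    - [0, -0.2, 0.8]
    - [0, 0, 1]
    - [0, 0, 0.7]
    - [0, 0, 0.4]
    - [0, 0, 0.3]
    - [0, 0, 0]
    - [0, 0, 0]
  angular:
    - [0, 0, 0]
    - [0, 0, 0]
    - [0, 0, 0]
    - [0, 0, 0]
    - [0, 0, 0]
    - [0, 0, 0]
    - [0, 0, 0]

```text
clock: 48.7
position: [0.6148, 0.1399, 0.1242]
ee_rot: [-3.128, 0.292, -0.0]
force: [-0.3, -0.7, -1.0]
width: 0.505
gripper_force: 15.0
```

```bash
python3 -c "
from h import *
st([7.33,4.85,11.65])"
```

```text
t 48.7 box cm [ 7.32  5.05 12.42] th-yaw 0.0011 zx,zy [0.0003 0.0001] F [-0.3 -0.7 -1. ] w 4.64 g 15.0 q [-0.09  0.56 -0.33  1.65  0.22  0.96 -2.25]
delta tool cm [0.01 0.2  0.77]
```

Emit:
carry_out:
  claw: [4, 4, 4, 4, 4, 4]
  delta_pos:
    - [0, 0.2, 0.25]
    - [0, 0, 0.2]
    - [0, 0, 0.15]
    - [0, 0, 0.1]
    - [0, 0, 0.1]
    - [0, 0, 0]
  angular:
    - [0, 0, 0]
    - [0, 0, 0]
    - [0, 0, 0]
    - [0, 0, 0]
    - [0, 0, 0]
    - [0, 0, 0]

```text
clock: 49.3
position: [0.6143, 0.1379, 0.1164]
ee_rot: [3.128, -0.292, 0.0]
force: [-2.3, -0.5, 2.4]
width: 0.506
gripper_force: 15.0
```

Contact made; releasing, and moving the arm clear to check.

Emit:
carry_out:
  claw: [7, 7, 7, 7, 7, 7, 7, 7, 7, 7, 7, 7, 7, 7, 7, 7]
  delta_pos:
    - [0, 0, 0]
    - [0, 0, 0]
    - [0, 0, -1]
    - [0, 0, -3]
    - [0, 0, -4]
    - [0, 0, -4]
    - [-0.5, 2, 0]
    - [-1, 4, 0]
    - [-1, 4, 0]
    - [-1, 4, 0]
    - [-1, 4, 0]
    - [-1, 4, 0]
    - [-1, 4, 0]
    - [-1, 4, 0]
    - [-1, 2, 0]
    - [0, 0, 0]
  angular:
    - [0, 0, 0]
    - [0, 0, 0]
    - [0, 0, 0]
    - [0, 0, 0]
    - [0, 0, 0]
    - [0, 0, 0]
    - [0, 0, 0]
    - [0, 0, 0]
    - [0, 0, 0]
    - [0, 0, 0]
    - [0, 0, 0]
    - [0, 0, 0]
    - [0, 0, 0]
    - [0, 0, 0]
    - [0, 0, 0]
    - [0, 0, 0]

```text
clock: 50.9
position: [0.4696, -0.1644, 0.2367]
ee_rot: [3.125, -0.301, -0.0]
force: [0.5, -0.5, 0.6]
width: 0.763
gripper_force: 0.0
```

```bash
python3 -c "
from h import *
st()
p=arm.get_image('top'); save(p,'t9')
for u in ((214,269),(222,201)):
  e=cap(p,u); print(e[0],inv(at_z(p,((e[0][0]+.5)/640,(e[0][1]+.5)/400),.149)))
print('orig 212.13 269.05/-.0649 .0381; 221.77 200.61/.0709 .048')
a=p['frame'][120:320,160:560]; save({'frame':cv2.resize(a,None,fx=2,fy=2)},'t9c')
"
```

```text
t 50.9 box cm [ -1.28 -27.55  23.67] th-yaw -0.0045 zx,zy [-0.0003 -0.0017] F [ 0.5 -0.5  0.6] w 7.02 g 0.0 q [ 0.45  0.24 -0.27  1.84  0.07  1.07 -1.61]
(212.76217651367188, 269.27215576171875) [-0.06511772  0.03670611]
(222.21192932128906, 200.98526000976562) [0.07031762 0.04693636]
orig 212.13 269.05/-.0649 .0381; 221.77 200.61/.0709 .048
```

View pics/t9c.png

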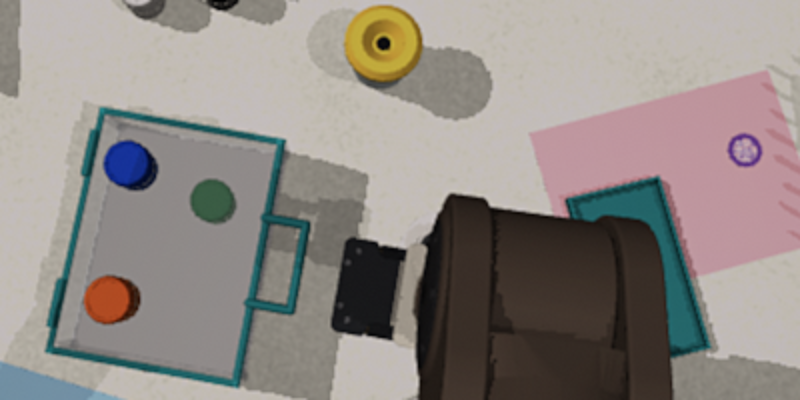

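Blue at crop (128,165) and orange at (110,299) are both within 1.5 mm of where they started. The lid is shut, and green and the cup have not moved. Handing in.

```bash
python3 -c "
from h import *
print(arm.sign_off())"
```

```text
the job is handed in; nothing more can be done
None
```

The job is handed in at about 51 s: the magenta pot stands in the white holder, the lid is shut without slamming, and the orange and blue pots are back on it within about 1.5 mm of where they stood, with the green pot and water cup left alone.

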